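# Dock a meter from the slanted carton on the bench rest

### The arm

A 6-joint arm with a two-finger parallel gripper is mounted at the origin on the work surface. World frame = base frame: x ahead of the robot, y to its left, z up, the work surface at z = 0. Lengths are in m, angles in rad, forces in N, time in s.
With the tool pointing down it reaches from about 0.375 to 0.9 m from the base axis. Payload 3.1 kg.
Tool frame: the origin (TCP) lies at the very end of the fingers, on their centre line; the grasp point (between the pads) lies 19 mm behind it (tcp_to_grasp is the distance from the TCP to the grasp point, in m); z points along the fingers, y is the direction in which the jaws open and shut (so a half turn about z gives the same grasp; the last joint's range is limited). The gripper opens to 85 mm and grips with 20 to 120 N. Pads are 22 mm wide; open, the fingers measure 114 mm over their backs; the gripper's body (76 mm by 85 mm) begins 54 mm behind the grasp point. The pads swing forward as they close: fully open they stand 13 mm farther back than shut.
Start: joints at [-1.502, 0.527, 1.433, -0, 1.181, -0.178], TCP at [0.153, -0.606, 0.231] pointing down, gripper open.
Joint ranges: [-3.08, 3.08], [-0.75, 2.2], [0.22, 2.44], [-1.43, 4.57], [0, 2.65], [-2.85, 2.85]. Speed limits (rad/s): [2.79, 2.79, 3.14, 3.14, 3.14, 3.14].

### API

Orientations are given as a unit quaternion [x, y, z, w].
In Python, from station import sense, snapshot, camera_info, sign_off, tcp_to_grasp gives the robot as it stands.
- The arm moves only by the shell command python3 -m inch 'ROWS' [FORCE]. ROWS is JSON, a list of rows, each a list of 3 entries, a list of its own where there are three numbers: the closure, from -1 (fully open) to 1 (shut), so that 0 is half open, then the shift along the tool's x, y, z normalised to -1 to 1, where 1 is 10 cm, then the turn, a rotation vector about the tool's x, y, z normalised to -1 to 1, where 1 is 360 degrees. In form: [[jaw, [dx, dy, dz], [ax, ay, az]], ...]. A call has 1 to 20 rows; each row is the pose to reach, as a shift and turn from the pose commanded when the call began, along the tool's axes at that moment, turning the shorter way round; what a row does not reach only later rows make up. A row lasts 1/10 s, in which the tool goes at most 50 mm and 8.59 degrees, less where a joint would pass 70% of its speed; a pose out of reach is approached as far as the arm can. A call with a number of a shift or a turn outside -1 to 1 is refused whole. A call with a gripper value outside its range is refused whole. The fingers move at their own pace and stop on an object; FORCE is the grip in N (left out, the last holds). Time passes only in rows, so rows that repeat a pose let the fingers close. It gives the time, the measured TCP pose, the force and the opening at its end, in the units of the state.
- sense(): the state, without advancing time (a new reading comes with each control period).
- snapshot(name): name is "side" or "top"; returns (picture, depth): 420x560x3 uint8, blue, green, red; 420x560 float32, m along the optical axis (not along the pixel's ray), 0 where there is no reading.
- camera_info(name): a dict with "K" (3x3 intrinsics, pixels), "dist" ([k1, k2, p1, p2, k3] as OpenCV has them; the pictures are not rectified), "origin" and "orientation" of the camera in the world. Camera axes: x right, y down, z forward; pixel columns grow to the right and rows downward; lengths in m; the calibration is good to about 2 mm. A picture is of the moment at which its call begins. camera_info takes no time and is no camera call.
- sign_off(): hands the job in, once; it reports no verdict.
The state is a dict: "t": time; "q": joint angles; "qd": joint speeds; "tau": joint torques, N m; "tcp_pos": TCP position; "tool_rot": TCP orientation; "force": force on the tool from outside, world axes, zero at the start; "ft_torque": the same for the moment, N m; "finger_gap": opening from 0.0 (shut) to 1.0 (fully open).
Only numpy, scipy, OpenCV 4.12 (cv2) and the standard library are available. Lean on these libraries where they do the work, as an engineer would, in place of code of your own. Each camera call takes 0.05 s, during which the arm holds its last target.

### The job

Reach along the slant into the divided carton and lift the green-cased meter out of its compartment, then stand it gently on the sloping ledge of the meter rest, its back against the low backboard and its dial facing the robot. Let go of it, then push it along the ledge until its side is right up against the black terminal block. Do not drop the meter, and leave everything else where it is.

Things in the scene. Friction and masses are not known exactly. Their poses are not given: they have to be found in the camera images.
- carton: Fixed open cardboard carton in a plywood cradle; origin on the bench under the middle of its floor. Carton and compartments lean 25 degrees from vertical about its y axis, mouth towards its +x (away from the robot): in its own axes the way up out of it is (sin 25, 0, cos 25) and the compartment floors run along (-cos 25, 0, sin 25). 58 x 352 (y) x 111 mm outside, walls 4 mm.
- carton_mouth (a point): Centre of the carton's open mouth in the plane of its rims; axes as the carton's. Three compartments in a row, centres at y = -116, 0, +116 mm, each 112 mm wide, 50 mm front to back, 107 mm deep, dividers as tall as the walls. Each holds one thing (green meter, grey meter or coil, in any order) standing on the floor and resting against the wall farther from the robot.
- meter_mid (a point): Centre of the loose green-cased meter to be moved: a box 36 mm thick (its x), 50 wide (y), 95 tall (z, up out of its top), about 0.2 kg, smooth plastic. At first it slants like the carton, its axes turned as the carton's, its top 12 mm below the rims, 28 to 34 mm free on either side in y. Dial on its -x face, back on +x, brass contacts low on its +y side.
- meter_dial (a point): Centre of the green meter's white dial, on its -x face, 66 mm above its foot.
- meter: The same green meter; origin at the centre of its underside.
- rest: Fixed meter rest; origin on the bench at the middle of its grey base (130 x 150 mm). Its white ledge and backboard, square to each other, lean 18 degrees about its y axis towards its +x (away from the robot): in its own axes the backboard rises along (sin 18, 0, cos 18) and the ledge runs out from it along (-cos 18, 0, sin 18).
- rest_corner (a point): Inner corner, 75 mm above the bench, where ledge and backboard meet, at the rest's y = 0; axes as the rest's. The ledge reaches 44 mm out from the backboard, without a lip, and runs from y = -90 to +50 mm; it is smooth, so the meter slides easily. The backboard is 45 mm tall, 6 mm thick.
- docked (a point): Where the meter's centre is when it stands on the ledge with its back against the backboard and its +y side against the terminal block; a point of the rest, axes as the rest's. The black terminal block stands on the ledge's +y end: 44 x 30 (y) x 90 mm tall, its face at the rest's y = +50 mm, which is 25 mm to +y of this point.
- grey_mid (a point): Centre of the grey-cased meter, same size as the green one; stays in its compartment.
- coil_mid (a point): Centre of the copper coil on a black square-flanged former, 36 x 50 x 80 mm tall; stays in its compartment.
- lamp_board: Loose plywood board with a small bulb, 45 x 85 mm, 44 mm tall, on the bench beyond the work; origin at its underside. Leave alone.
- switch_box: Loose blue box with a switch, 50 x 80 x 38 mm, on the bench between robot and work; origin at its underside. Leave alone.

How it is judged:
On the way, in this order (a step that is already met when the one before it is completed fails the run):
1. the green meter is lifted out of the carton, its centre higher than 0.17 m above the bench (height (world z) of meter_mid above 0.17 m), for 0.1 s.
2. the meter stands on the ledge, leaning like the backboard with its dial outward, and the robot has let go of it (x of meter_mid in the frame of docked between -0.01 and 0.007 m and z of meter_mid in the frame of docked between -0.006 and 0.008 m and angle between meter_mid's own z axis and vertical between 0.24 and 0.39 rad and angle between the y axis of meter_mid and the y axis of docked, either way round below 0.1 rad and x of meter_dial in the frame of docked below -0.002 m and contact force between each of the arm, the fingers and meter below 0.2 N and linear speed of meter below 0.03 m/s), for 0.2 s.
At the end, for the whole second after the job is handed in: The green meter stands still on the ledge, dial outward, side within 5 mm of the terminal block, centre within 7 mm front to back and 6 mm in height of its seated place, slant within 4 degrees and turn within 0.1 rad of the rest. The four other loose things lie within 25 mm of their start (x of meter_mid in the frame of docked between -0.01 and 0.007 m and z of meter_mid in the frame of docked between -0.006 and 0.008 m and angle between meter_mid's own z axis and vertical between 0.24 and 0.39 rad and angle between the y axis of meter_mid and the y axis of docked, either way round below 0.1 rad and x of meter_dial in the frame of docked below -0.002 m and y of meter_mid in the frame of docked between -0.005 and 0.004 m and linear speed of meter below 0.01 m/s and distance of each of grey_mid, coil_mid, lamp_board, switch_box from where it was at the start of the episode below 0.025 m); the robot touches nothing.
It fails at once if the meter is dropped: moving faster than 0.45 m/s with no finger on it (a fall of about 1 cm) (contact force between the fingers and meter below 0.05 N and linear speed of meter above 0.45 m/s).
It fails at once if the grey meter, coil, lamp board or switch box is shifted by more than 25 mm (distance of any of grey_mid, coil_mid, lamp_board, switch_box from where it was at the start of the episode above 0.025 m).
It also fails if it takes over 58 s, if anything falls off the work surface, if the arm or the gripper's body presses on something with over 40 N, if the wrist force passes 120 N, or if a joint passes its speed limit or range.

## Working session

There is one attempt and no reset: what is moved stays moved. The work goes in short steps, Python scripts to look and compute and a shell command to move; the robot and the scene stay as the last step left them, time stands still between calls to the robot, and variables do not carry over. Pictures are saved under pics/ and viewed, and the job is handed in when it is done.

```bash
ls; mkdir -p pics; python3 - <<'E'
from station import *
import cv2,json
print(sense()); print(tcp_to_grasp)
for n in("side","top"):
    p,d=snapshot(n); cv2.imwrite(f"pics/{n}0.png",p)
    import numpy as np; np.savez(f"{n}0.npz",p=p,d=d)
    print(n,camera_info(n))
E
```

```text
pics
{'t': 0.0, 'q': array([-1.50248454e+00,  5.28461562e-01,  1.43390188e+00, -6.39243085e-06,
        1.18142629e+00, -1.78483452e-01]), 'qd': array([-0.00099054, -0.00207023,  0.00071459, -0.00116185, -0.00123821,
        0.00028969]), 'tau': array([-1.92555803e-03, -4.42363071e+01, -1.78028888e+01, -2.48556144e-04,
        8.39970162e-03,  2.54247162e-06]), 'tcp_pos': array([ 0.15267265, -0.6053197 ,  0.2303366 ]), 'tool_rot': array([ 9.92395421e-01,  1.23085828e-01,  5.75320145e-05, -1.09703241e-03]), 'force': array([-0.1237603 ,  0.76125381, -0.10655554]), 'ft_torque': array([-0.01092205,  0.02157403,  0.01377602]), 'finger_gap': 1.0004852047196329}
0.0187
side {'K': array([[542.03813511,   0.        , 282.39025753],
       [  0.        , 542.03813511, 206.4598488 ],
       [  0.        ,   0.        ,   1.        ]]), 'dist': array([-0.13321979,  0.        ,  0.        ,  0.        ,  0.        ]), 'origin': array([-0.04181293,  0.70687083,  0.66183601]), 'orientation': array([-0.29761994,  0.82162246, -0.45238178,  0.178072  ])}
top {'K': array([[531.67159273,   0.        , 266.29561649],
       [  0.        , 531.67159273, 213.23746531],
       [  0.        ,   0.        ,   1.        ]]), 'dist': array([-0.1468293,  0.       ,  0.       ,  0.       ,  0.       ]), 'origin': array([0.5336918 , 0.00718348, 1.11238384]), 'orientation': array([-0.70178427,  0.71200308, -0.01823338,  0.01476498])}
```

View pics/side0.png

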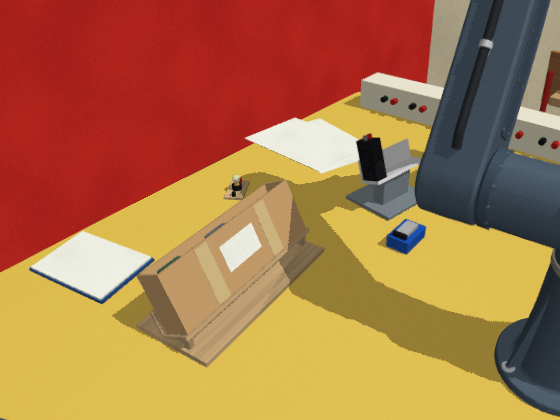

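View pics/top0.png

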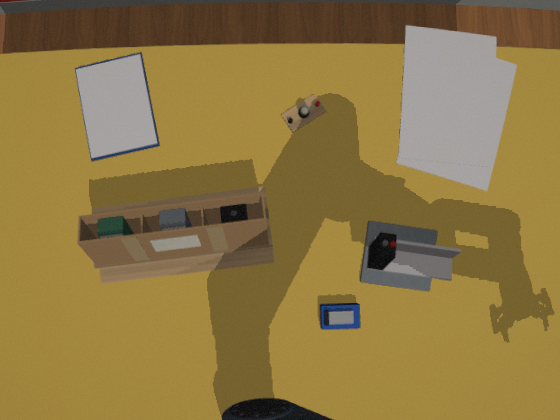

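```bash
cat > h.py <<'E'
import numpy as np,cv2
from scipy.spatial.transform import Rotation as R
from station import camera_info
def ray(n,uv):
    c=camera_info(n); uv=np.asarray(uv,float).reshape(-1,1,2)
    r=cv2.undistortPoints(uv,c["K"],c["dist"])[:,0]
    d=np.c_[r,np.ones(len(r))]@R.from_quat(c["orientation"]).as_matrix().T
    return c["origin"],d
def onz(n,uv,z):
    o,d=ray(n,uv); return o+d*((z-o[2])/d[:,2])[:,None]
def dep(n,uv,D):
    uv=np.asarray(uv); o,d=ray(n,uv)
    return o+d*D[uv[:,1].astype(int),uv[:,0].astype(int)][:,None]
def tri(u1,u2,a="side",b="top"):
    o1,d1=ray(a,[u1]);o2,d2=ray(b,[u2]);d1=d1[0];d2=d2[0]
    s=np.linalg.lstsq(np.c_[d1,-d2],o2-o1,rcond=None)[0]
    p=o1+s[0]*d1;q=o2+s[1]*d2
    return (p+q)/2,np.linalg.norm(p-q)
def cloud(n,D):
    v,u=np.nonzero(D>0); P=dep(n,np.c_[u,v],D); O=np.full(D.shape+(3,),np.nan); O[v,u]=P; return O
E
python3 - <<'E'
import cv2,numpy as np
t=np.load("top0.npz")["p"];s=np.load("side0.npz")["p"]
cv2.imwrite("pics/tc.png",cv2.resize(t[180:285,70:280],None,fx=3.8,fy=3.8,interpolation=2))
cv2.imwrite("pics/tr.png",cv2.resize(t[210:300,350:470],None,fx=6,fy=6,interpolation=2))
cv2.imwrite("pics/sr.png",cv2.resize(s[120:220,340:440],None,fx=6,fy=6,interpolation=2))
cv2.imwrite("pics/sc.png",cv2.resize(s[170:370,130:330],None,fx=3,fy=3,interpolation=2))
E
```

```text
(no output)
```

View pics/tc.png

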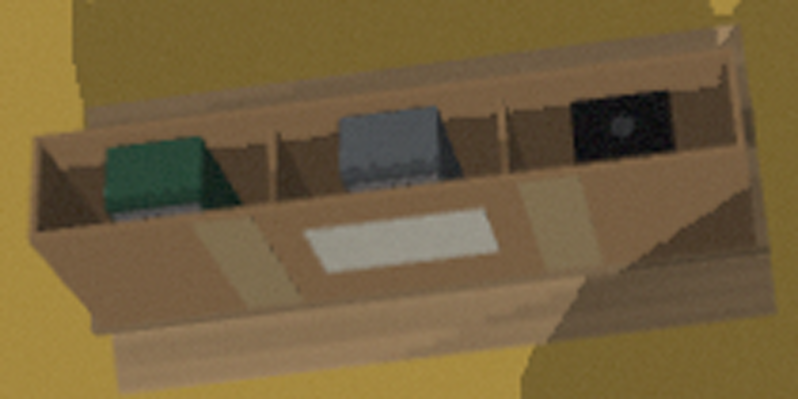

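View pics/tr.png

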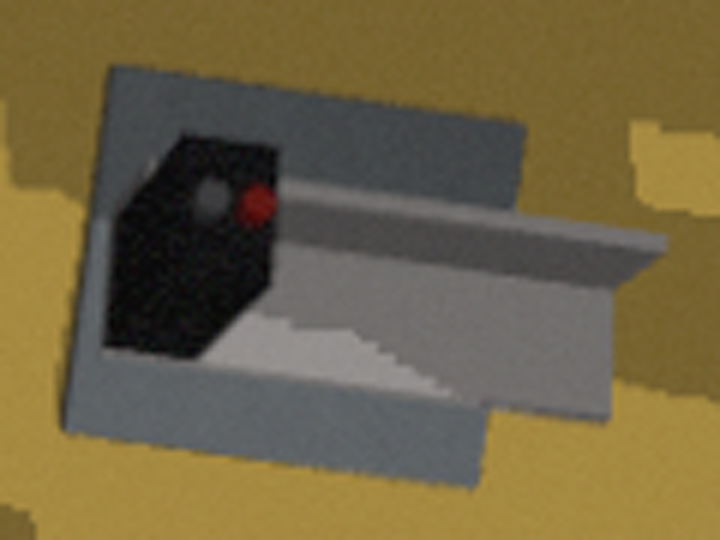

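View pics/sr.png

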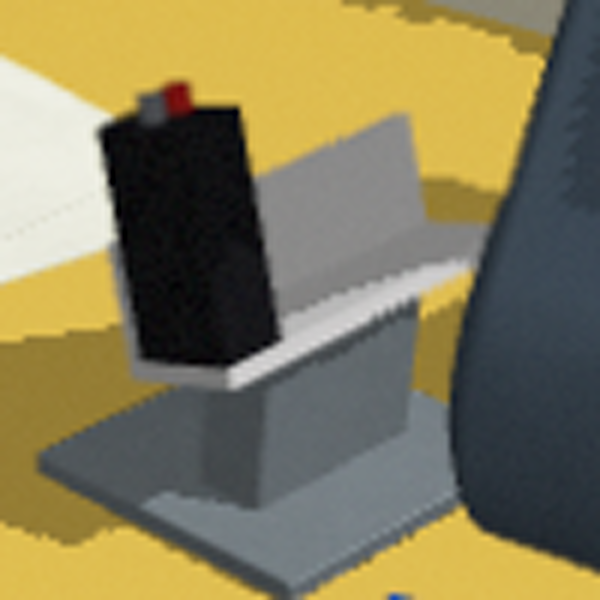

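View pics/sc.png

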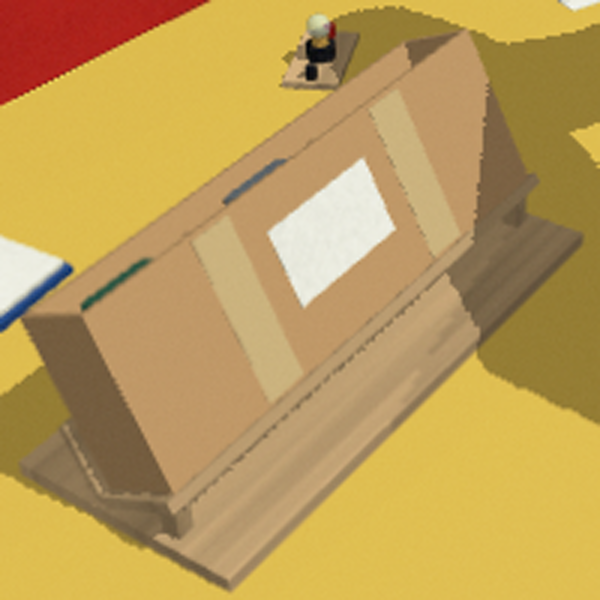

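```bash
cat > m.py <<'E'
from h import *
T=np.load("top0.npz");S=np.load("side0.npz")
C=cloud("top",T["d"]);CS=cloud("side",S["d"])
np.set_printoptions(precision=4,suppress=True)
def plane(P):
    m=np.median(P,0)
    for _ in range(4):
        U,s,V=np.linalg.svd(P-P.mean(0),full_matrices=False); n=V[2]; r=(P-P.mean(0))@n; P=P[abs(r)<max(2.5*np.median(abs(r)),.0008)]
    r=(P-P.mean(0))@n
    return P.mean(0),n*np.sign(n[2] if abs(n[2])>.3 else -n[0]),r.std(),len(P)
E
python3 - <<'E'
from m import *
for a,b in [((156.7,272.7),(77.9,242.6)),((284.3,180),(266.2,218.5))]: print(tri(a,b))
hsv=cv2.cvtColor(T["p"],cv2.COLOR_BGR2HSV)
g=(hsv[...,0]>60)&(hsv[...,0]<95)&(hsv[...,1]>90); g[:,:80]=0;g[:200]=0;g[260:]=0;g[:,150:]=0
v,u=np.nonzero(g);print(len(u),u.min(),u.max(),v.min(),v.max())
P=C[g];print(plane(P[~np.isnan(P[:,0])]))
for r in range(214,240,1):
  print(r,[tuple(np.round(C[r,c]*1000).astype(int)) if not np.isnan(C[r,c,0]) else 0 for c in (105,115,130,140)])
# side front wall
print("front wall",plane(CS[270:285,190:205].reshape(-1,3)), plane(CS[215:260,225:260].reshape(-1,3)))
print("bench",plane(CS[300:340,20:100].reshape(-1,3)),plane(C[330:360,100:180].reshape(-1,3)))
E
```

```text
(array([0.53  , 0.3508, 0.1486]), np.float64(0.0017128408457390038))
(array([0.5701, 0.0032, 0.1442]), np.float64(0.0022661155598332))
442 98 132 216 234
(array([0.5609, 0.297 , 0.1208]), array([0.4428, 0.017 , 0.8965]), np.float64(0.0010491657179845738), 310)
214 [(np.int64(583), np.int64(306), np.int64(123)), (np.int64(583), np.int64(288), np.int64(120)), (np.int64(583), np.int64(260), np.int64(114)), (np.int64(583), np.int64(243), np.int64(104))]
215 [(np.int64(581), np.int64(308), np.int64(119)), (np.int64(581), np.int64(290), np.int64(112)), (np.int64(581), np.int64(261), np.int64(110)), (np.int64(581), np.int64(243), np.int64(104))]
216 [(np.int64(579), np.int64(308), np.int64(118)), (np.int64(579), np.int64(290), np.int64(113)), (np.int64(579), np.int64(262), np.int64(107)), (np.int64(579), np.int64(244), np.int64(101))]
217 [(np.int64(577), np.int64(308), np.int64(118)), (np.int64(577), np.int64(289), np.int64(114)), (np.int64(577), np.int64(263), np.int64(103)), (np.int64(577), np.int64(246), np.int64(94))]
218 [(np.int64(576), np.int64(309), np.int64(115)), (np.int64(575), 
[... 3834 characters left out ...]
np.int64(236), np.int64(138))]
239 [(np.int64(536), np.int64(299), np.int64(146)), (np.int64(535), np.int64(282), np.int64(142)), (np.int64(535), np.int64(255), np.int64(136)), (np.int64(535), np.int64(237), np.int64(132))]Traceback (most recent call last):
  File "<stdin>", line 10, in <module>
  File "m.py", line 8, in plane
    U,s,V=np.linalg.svd(P-P.mean(0),full_matrices=False); n=V[2]; r=(P-P.mean(0))@n; P=P[abs(r)<max(2.5*np.median(abs(r)),.0008)]
          ~~~~~~~~~~~~~^^^^^^^^^^^^^^^^^^^^^^^^^^^^^^^^^
    u, s, vh = gufunc(a, signature=signature)
               ~~~~~~^^^^^^^^^^^^^^^^^^^^^^^^
    raise LinAlgError("SVD did not converge")
numpy.linalg.LinAlgError: SVD did not converge
```

```bash
sed -i 's/    m=np.median(P,0)/    P=P.reshape(-1,3); P=P[~np.isnan(P[:,0])]/' m.py
python3 - <<'E'
from m import *
print("front wall",plane(CS[270:285,190:205]), plane(CS[215:255,228:255]))
print("bench",plane(CS[380:410,20:100]),plane(C[330:360,100:180]))
# rim lines top view
hsv=cv2.cvtColor(T["p"],cv2.COLOR_BGR2HSV)
v=hsv[...,2]; print(v[212:242,105]);print(v[224,92:140]);print(hsv[224,92:140,1]);print(hsv[224,92:140,0])
t=np.load("top0.npz")["p"]
cv2.imwrite("pics/tg.png",cv2.resize(t[205:245,85:145],None,fx=12,fy=12,interpolation=cv2.INTER_NEAREST))
E
```

```text
front wall (array([0.5184, 0.2864, 0.1059]), array([-0.89  , -0.1311,  0.4366]), np.float64(0.0008938366602228095), 196) (array([0.535 , 0.1657, 0.1146]), array([-0.8923, -0.1051,  0.439 ]), np.float64(0.0009125763185833801), 859)
bench (array([ 0.5756,  0.5396, -0.0005]), array([ 0.0052, -0.0002,  1.    ]), np.float64(0.0009189725603836012), 2097) (array([0.3125, 0.2733, 0.0001]), array([-0.003, -0.001,  1.   ]), np.float64(0.001427915275311256), 1976)
[117 123 123 115 117 102  68  69  68  71  68  72  72  71  72  72  70  70
  70  66  56  56  48  68  82  95 115 124 119 118]
[76 76 77 74 72 61 66 68 70 70 71 70 71 72 72 70 68 71 69 73 68 70 71 71
 71 68 72 74 73 74 61 46 35 40 34 34 61 74 77 74 77 76 77 78 74 77 77 77]
[107 107 103 114 117  75  89 105 106 109 104  98 104  99 106 102 113 108
 111  98 109  98 115 111 104 113 103 100  98  96 105  94  80  77 128 113
  96 110 106 107  99 107 103 111 121 109 106 126]
[14 14 16 15 15 28 70 76 74 74 70 76 76 71 72 75 75 74 75 73 74 71 74 72
 73 77 74 70 73 74 70 72 71 73 76 80 18 15 16 16 13 18 15 16 16 13 15 17]
```

View pics/tg.png

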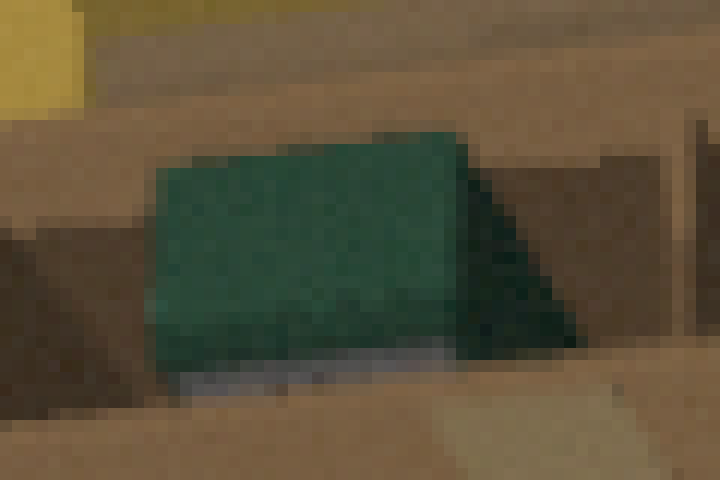

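```bash
python3 - <<'E'
from m import *
def poly(shape,pts):
    m=np.zeros(shape[:2],np.uint8); cv2.fillPoly(m,[np.array(pts,np.int32)],1); return m>0
tc=lambda L:[(350+a/6,210+b/6) for a,b in L]; sc=lambda L:[(340+a/6,120+b/6) for a,b in L]
def rep(n,P):
    c,nn,s,k=plane(P); print(n,c,nn,"tilt",np.degrees(np.arccos(abs(nn[2]))),"yaw",np.degrees(np.arctan2(nn[1],nn[0])),s,k); return c,nn
A=rep("ledge",C[poly(C.shape,tc([(300,265),(600,310),(600,400),(500,390),(280,330)]))])
B=rep("backT",C[poly(C.shape,tc([(295,218),(600,255),(600,275),(295,232)]))])
B2=rep("backS",CS[poly(CS.shape,sc([(270,195),(400,135),(410,210),(285,280)]))])
rep("blockfaceS(-x)",CS[poly(CS.shape,sc([(205,150),(230,140),(262,330),(225,340)]))])
rep("blockleftS(+y)",CS[poly(CS.shape,sc([(115,150),(185,140),(200,340),(150,340)]))])
rep("blocktop T",C[poly(C.shape,tc([(190,145),(270,155),(270,180),(150,190)]))])
rep("base T",C[poly(C.shape,tc([(90,370),(460,420),(460,470),(85,425)]))])
# tri: ledge front corner under block etc.
print("block top front corners: side(238,108) vs top(270,285)?")
for n,a,b in [("block top front -y",(238,108),(270,285)),("block top back? ",(238,108),(277,148)),("back top far corner -y",(408,115),(665,238))]:
    print(n,tri(sc([a])[0],tc([b])[0]))
E
```

```text
ledge [ 0.4756 -0.309   0.081 ] [ 0.3258 -0.0576  0.9437] tilt 19.32316329329873 yaw -10.031699399901134 0.0011715805150289444 669
backT [ 0.5046 -0.3062  0.0949] [-0.9499  0.1558  0.2709] tilt 74.28071413601047 yaw 170.68278814141186 0.0004400488641316152 155
backS [ 0.5037 -0.3195  0.096 ] [-0.9369  0.1513  0.3151] tilt 71.63408740915366 yaw 170.82823834936485 0.0010210390929976316 268
blockfaceS(-x) [ 0.4863 -0.2076  0.1304] [-0.9461  0.0796  0.314 ] tilt 71.69731635683321 yaw 175.18765244495933 0.0009994851483963976 172
blockleftS(+y) [ 0.5084 -0.1975  0.1294] [-0.2178 -0.9753  0.0365] tilt 87.90823838685398 yaw -102.58689340465118 0.0009800203457876328 284
blocktop T [ 0.5309 -0.2126  0.1611] [-0.996  -0.0891 -0.0115] tilt 89.34343003986237 yaw -174.89016759983488 0.003621210549340727 127
base T [ 0.4421 -0.2654  0.0091] [-0.0096 -0.0049  0.9999] tilt 0.6196228415096827 yaw -152.84556940271284 0.0014608256510108566 504
block top front corners: side(238,108) vs top(270,285)?
block top front -y (array([ 0.4959, -0.2254,  0.1732]), np.float64(0.0014158678662684302))
block top back?  (array([ 0.5234, -0.2415,  0.1579]), np.float64(0.030470702814486723))
back top far corner -y (array([ 0.5041, -0.3702,  0.1155]), np.float64(0.002402870541798625))
```

```bash
python3 - <<'E'
from m import *
tc=lambda L:[(350+a/6,210+b/6) for a,b in L]
P=onz("top",tc([(65,432),(475,488),(523,125),(110,66)]),0.01); 
print(P); 
for i,j in ((0,1),(3,2)):
    d=P[i]-P[j]; print("yaw",np.degrees(np.arctan2(-d[0],d[1])),np.linalg.norm(d))
for i,j in ((0,3),(1,2)):
    d=P[j]-P[i]; print("yaw",np.degrees(np.arctan2(d[1],d[0])),np.linalg.norm(d))
c=P.mean(0); print("rest origin",c)
for yaw in (-9.2,):
    Rz=R.from_euler('z',yaw,degrees=True).as_matrix()
    f=lambda p:Rz.T@(np.array(p)-[c[0],c[1],0])
    for n,p in dict(ledge=[.4756,-.309,.081],backT=[.5046,-.3062,.0949],backS=[.5037,-.3195,.096],bcorner=[.4959,-.2254,.1732],bface=[.4863,-.2076,.1304],bleft=[.5084,-.1975,.1294],backfar=[.5041,-.3702,.1155]).items():
        q=f(p); s,k=np.sin(np.radians(18)),np.cos(np.radians(18))
        # coordinates along ledge normal(up) & backboard outwards
        up=np.array([s,0,k]);out=np.array([-k,0,s])
        print(n,q,"up",q@up,"out",q@out)
E
```

```text
[[ 0.4392 -0.1931  0.01  ]
 [ 0.416  -0.3384  0.01  ]
 [ 0.5428 -0.3584  0.01  ]
 [ 0.5659 -0.2114  0.01  ]]
yaw -9.068140339417539 0.14710955889991215
yaw -8.905723703730548 0.14881505274781837
yaw -8.192592933362684 0.12800409851120412
yaw -8.956109949921796 0.12841124507566712
rest origin [ 0.491  -0.2753  0.01  ]
ledge [-0.0098 -0.0357  0.081 ] up 0.07401572624320302 out 0.03432452402670663
backT [ 0.0184 -0.0283  0.0949] up 0.0959432895767579 out 0.011819768231904063
backS [ 0.0196 -0.0416  0.096 ] up 0.0973720139054108 out 0.01098228166169709
bcorner [-0.0031  0.0501  0.1732] up 0.1637651453026552 out 0.05646968204186823
bface [-0.0154  0.0661  0.1304] up 0.11925209746859575 out 0.0549630471132566
bleft [0.0048 0.0796 0.1294] up 0.12454346589605372 out 0.03544182163744046
backfar [ 0.0281 -0.0916  0.1155] up 0.11854451713257055 out 0.00892334259992351
```

```bash
cat > frames.py <<'E'
from h import *
def fr(yaw,tilt): # columns x,y,z(up) of leaned frame
    return (R.from_euler('z',yaw,degrees=True)*R.from_euler('y',tilt,degrees=True)).as_matrix()
FC=fr(6.7,25); FR=fr(-9.0,18)
def tool(F): return np.c_[F[:,0],-F[:,1],-F[:,2]]
def move(Rt,tcp):
    from station import sense
    s=sense(); R0=R.from_quat(s["tool_rot"]).as_matrix()
    d=R0.T@(np.array(tcp)-s["tcp_pos"]); r=R.from_matrix(R0.T@Rt).as_rotvec()
    print("t",round(s["t"],2),"tcp",s["tcp_pos"].round(4),"gap",round(s["finger_gap"],3),"F",s["force"].round(1)); print("shift(x10cm)",(d/.1).round(3),"turn",(r/2/np.pi).round(4))
E
python3 - <<'E'
from m import *; from frames import *
X,Y,U=FC.T
pts=dict(fw1=[.5184,.2864,.1059],fw2=[.535,.1657,.1146],rimL=[.53,.3508,.1486],rimR=[.5701,.0032,.1442],gtop=[.5609,.297,.1208])
for k,p in pts.items(): print(k,"x,y,u",FC.T@np.array(p))
# corners of green top: pixels
px=[(85+a/12-.5,205+b/12-.5) for a,b in [(155,170),(465,133),(458,298),(150,322)]]
o,d=ray("top",px); u0=np.dot(U,pts["gtop"])
for i in range(4):
    w=o+d[i]*((u0-U@o)/(U@d[i])); print(w,FC.T@w)
g=onz("top",[(77.9,242.6)],.1486)
E
```

```text
fw1 x,y,u [0.4521 0.224  0.3277]
fw2 x,y,u [0.4507 0.1021 0.3366]
rimL x,y,u [0.4514 0.2866 0.3744]
rimR x,y,u [ 0.4526 -0.0633  0.3701]
gtop x,y,u [0.4852 0.2295 0.3596]
[0.5746 0.3242 0.113 ] [0.5037 0.2549 0.3596]
[0.5798 0.2736 0.1133] [0.5029 0.2041 0.3596]
[0.5534 0.2715 0.1257] [0.4737 0.2051 0.3596]
[0.5503 0.3214 0.1244] [0.4767 0.255  0.3596]
```

```bash
python3 -m inch '[[-1,[0.5,-0.15,-0.5],[0,0,0]],[-1,[1,-0.29,-0.5],[0,0,0]],[-1,[1,-0.29,-0.5],[0,0,0]]]' 40; python3 -m inch '[[-1,[0.5,-0.15,-0.25],[0,0,0]],[-1,[1,-0.29,-0.5],[0,0,0]],[-1,[1,-0.29,-0.5],[0,0,0]]]'; python3 -m inch '[[-1,[0.5,-0.15,0],[0,0,0]],[-1,[1,-0.3,0],[0,0,0]],[-1,[1,-0.3,0],[0,0,0]],[-1,[1,-0.3,0],[0,0,0]]]'; python3 - <<'E'
from frames import *
for u in (.44,.31): print(FC@[.485,.2295,u])
move(tool(FC),FC@[.485,.2295,.44])
E
```

```text
t: 0.4
tcp_pos: [0.2454, -0.5519, 0.2827]
tool_rot: [0.992, 0.124, 0.001, 0.0]
force: [-0.1, -0.5, 0.2]
finger_gap: 1.003
t: 0.7
tcp_pos: [0.3361, -0.4992, 0.3335]
tool_rot: [0.992, 0.125, 0.001, 0.001]
force: [-0.2, -0.6, 0.2]
finger_gap: 0.998
t: 1.1
tcp_pos: [0.4226, -0.4465, 0.3305]
tool_rot: [0.992, 0.124, -0.001, -0.001]
force: [-0.2, 0.2, 0.7]
finger_gap: 0.998
[0.59446354 0.30091153 0.19380557]
[0.53989837 0.2945016  0.07598556]
t 1.1 tcp [ 0.4226 -0.4465  0.3305] gap 0.998 F [-0.2  0.2  0.7]
shift(x10cm) [ 3.513 -6.817  1.37 ] turn [ 0.0044 -0.0691  0.0208]
```

```bash
python3 -m inch '[[-1,[0.4,-0.4,0],[0,0,0]],[-1,[0.7,-0.8,0],[0,0,0]],[-1,[0.8,-1,0],[0,0,0]]]'; python3 -m inch '[[-1,[0.3,-0.5,0],[0,0,0]],[-1,[0.7,-1,0],[0,0,0]],[-1,[0.7,-1,0],[0,0,0]]]'; python3 -m inch '[[-1,[0.3,-0.5,0],[0,-0.01,0]],[-1,[0.6,-1,0],[0,-0.02,0]],[-1,[0.6,-1,0],[0,-0.03,0]]]'; python3 -m inch '[[-0.55,[0.3,-0.5,0],[0,-0.01,0]],[-0.55,[0.6,-1,0],[0,-0.02,0]],[-0.55,[0.6,-1,0],[0,-0.03,0]]]' ;  python3 -m inch '[[-0.55,[0.3,-0.5,0],[0,0,0]],[-0.55,[0.5,-1,0],[0,0,0]],[-0.55,[0.5,-1,0],[0,0,0]]]' ;python3 - <<'E'
from frames import *
move(tool(FC),FC@[.485,.2295,.49])
E
```

```text
t: 1.4
tcp_pos: [0.4747, -0.3297, 0.3306]
tool_rot: [0.992, 0.123, -0.0, -0.001]
force: [1.0, -0.5, 0.5]
finger_gap: 1.0
t: 1.7
tcp_pos: [0.5181, -0.215, 0.331]
tool_rot: [0.992, 0.123, -0.0, -0.001]
force: [-0.4, -0.3, -0.1]
finger_gap: 1.0
t: 2.0
tcp_pos: [0.5523, -0.1033, 0.3313]
tool_rot: [0.988, 0.123, -0.095, 0.011]
force: [0.9, -0.9, 0.4]
finger_gap: 1.0
t: 2.3
tcp_pos: [0.5855, 0.0082, 0.3191]
tool_rot: [0.974, 0.122, -0.188, 0.023]
force: [-0.1, -0.9, 0.6]
finger_gap: 0.777
t: 2.6
tcp_pos: [0.6057, 0.117, 0.2995]
tool_rot: [0.974, 0.122, -0.187, 0.022]
force: [-0.9, -0.6, 0.1]
finger_gap: 0.772
t 2.6 tcp [0.6057 0.117  0.2995] gap 0.772 F [-0.9 -0.6  0.1]
shift(x10cm) [ 0.74 -1.78  0.36] turn [ 0.008  -0.009   0.0195]
```

```bash
python3 -m inch '[[-0.55,[0.2,-0.5,0],[0,0,0]],[-0.55,[0.4,-0.9,0],[0.004,-0.005,0.01]],[-0.55,[0.4,-0.9,0],[0.008,-0.009,0.0195]],[-0.55,[0.4,-0.9,0],[0.008,-0.009,0.0195]]]';python3 - <<'E'
from frames import *
move(tool(FC),FC@[.485,.2295,.47])
E
```

```text
t: 3.0
tcp_pos: [0.6206, 0.2091, 0.2852]
tool_rot: [0.975, 0.055, -0.216, 0.014]
force: [-0.5, -0.7, 0.5]
finger_gap: 0.778
t 3.0 tcp [0.6206 0.2091 0.2852] gap 0.778 F [-0.5 -0.7  0.5]
shift(x10cm) [ 0.243 -0.945  0.591] turn [ 0.0003 -0.0001 -0.0008]
```

```bash
python3 -m inch '[[-0.55,[0.1,-0.5,0.2],[0,0,0]],[-0.55,[0.24,-0.94,0.4],[0,0,0]],[-0.55,[0.24,-0.945,0.59],[0,0,-0.0008]],[-0.55,[0.243,-0.945,0.59],[0,0,-0.0008]],[-0.55,[0.243,-0.945,0.59],[0,0,-0.0008]]]';python3 - <<'E'
from frames import *
move(tool(FC),FC@[.485,.2295,.42])
from station import snapshot
p,d=snapshot("top");cv2.imwrite("pics/top1.png",cv2.resize(p[170:290,50:210],None,fx=4.5,fy=4.5))
p,d=snapshot("side");cv2.imwrite("pics/side1.png",cv2.resize(p[130:370,80:330],None,fx=2.4,fy=2.4))
E
```

```text
t: 3.5
tcp_pos: [0.6072, 0.302, 0.2234]
tool_rot: [0.975, 0.057, -0.215, 0.013]
force: [1.0, 0.9, 0.1]
finger_gap: 0.776
t 3.5 tcp [0.6072 0.302  0.2234] gap 0.776 F [1.  0.9 0.1]
shift(x10cm) [ 0.008 -0.005  0.522] turn [ 0.0002 -0.0004 -0.    ]
```

View pics/top1.png

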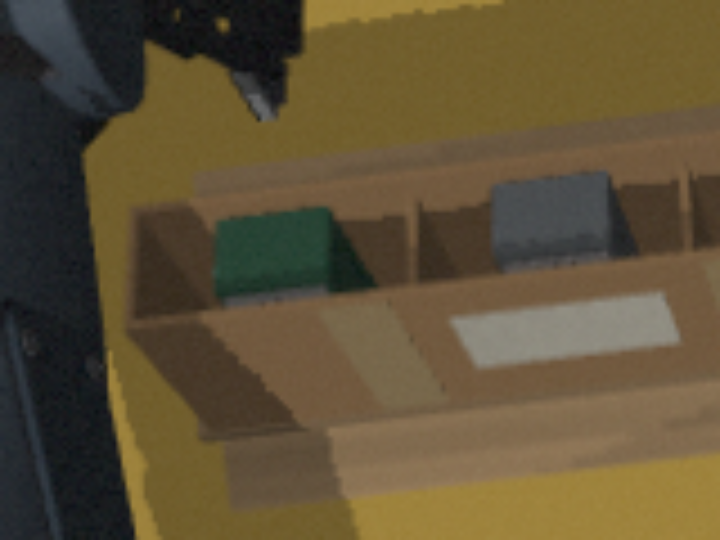

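View pics/side1.png

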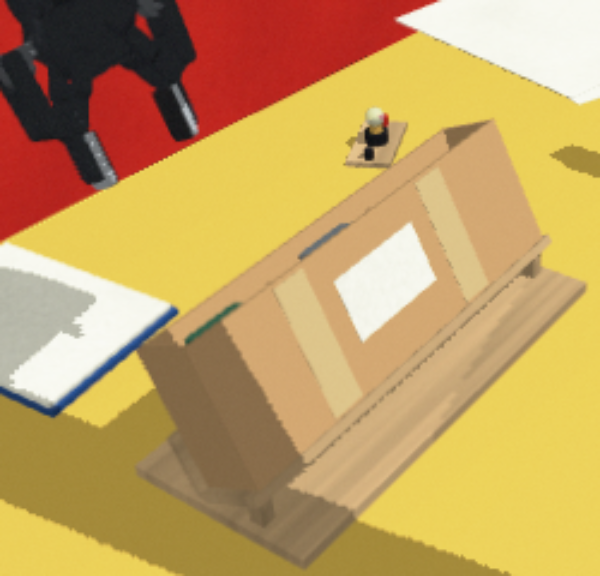

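```bash
python3 - <<'E'
from frames import *
tl=FC@[.485,.2295-.033,.475]; print(tl)
print(onz("top",[(50+265/4.5,170+118/4.5)],tl[2]))
# side tips
print(tri((80+100/2.4,130+180/2.4),(0,0))if 0 else "")
for s in (-1,1): 
    p=FC@[.485,.2295+s*.033,.477]
    from station import camera_info; c=camera_info("side"); Rc=R.from_quat(c["orientation"]).as_matrix()
    q=cv2.projectPoints((Rc.T@(p-c["origin"]))[None],np.zeros(3),np.zeros(3),c["K"],c["dist"])[0].ravel(); print(s,(q-[80,130])*2.4)
E
```

```text
[0.6130043  0.26986265 0.22552634]
[[0.60773483 0.26854041 0.22552634]]

-1 [185.4276686  144.20816036]
1 [112.98038749 188.11812027]
```

```bash
python3 -m inch '[[-0.55,[0,0,0.2],[0,0,0]],[-0.55,[0.008,-0.005,0.4],[0,-0.0004,0]],[-0.55,[0.008,-0.005,0.6],[0,-0.0004,0]],[-0.55,[0.008,-0.005,0.6],[0,-0.0004,0]]]';python3 - <<'E'
from frames import *
move(tool(FC),FC@[.485,.2295,.31])
from station import snapshot
p,d=snapshot("top");cv2.imwrite("pics/top2.png",cv2.resize(p[170:290,50:210],None,fx=4.5,fy=4.5))
p,d=snapshot("side");cv2.imwrite("pics/side2.png",cv2.resize(p[130:370,80:330],None,fx=2.4,fy=2.4))
E
```

```text
t: 4.0
tcp_pos: [0.5811, 0.3001, 0.1675]
tool_rot: [0.974, 0.057, -0.218, 0.013]
force: [-0.2, 1.0, 0.2]
finger_gap: 0.775
t 4.0 tcp [0.5811 0.3001 0.1675] gap 0.775 F [-0.2  1.   0.2]
shift(x10cm) [0.013 0.006 1.005] turn [0.0002 0.0005 0.    ]
```

View pics/top2.png

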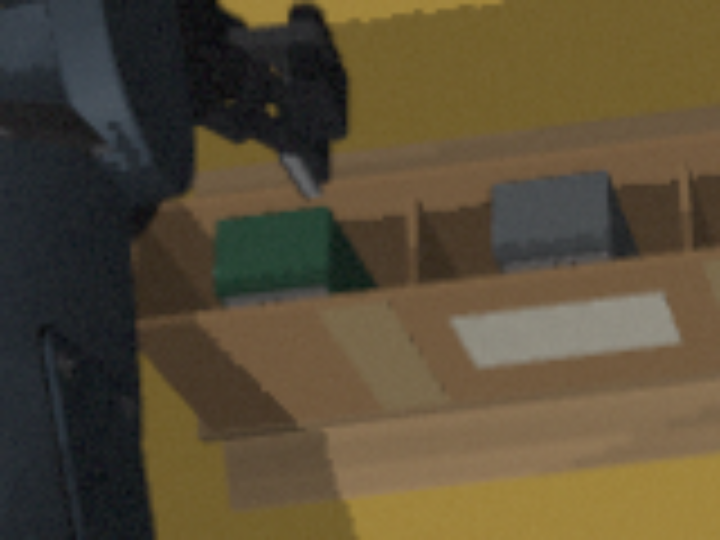

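View pics/side2.png

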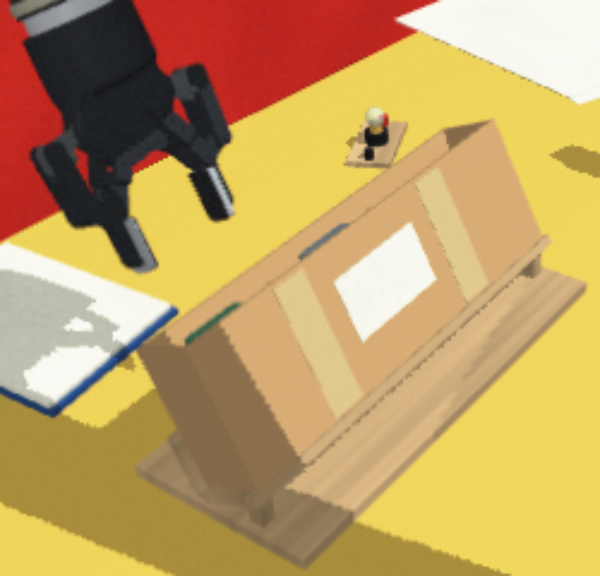

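```bash
python3 -m inch '[[-0.55,[0.013,0.005,0.15],[0,0.0005,0]],[-0.55,[0.013,0.005,0.3],[0,0.0005,0]],[-0.55,[0.013,0.005,0.45],[0,0.0005,0]],[-0.55,[0.013,0.005,0.6],[0,0.0005,0]],[-0.55,[0.013,0.005,0.6],[0,0.0005,0]]]';python3 - <<'E'
from frames import *
move(tool(FC),FC@[.485,.2295,.31])
E
```

```text
t: 4.6
tcp_pos: [0.5581, 0.2981, 0.1134]
tool_rot: [0.975, 0.058, -0.215, 0.013]
force: [-0.8, 0.6, 0.6]
finger_gap: 0.775
t 4.6 tcp [0.5581 0.2981 0.1134] gap 0.775 F [-0.8  0.6  0.6]
shift(x10cm) [-0.011  0.014  0.417] turn [ 0.0001 -0.0004  0.0002]
```

```bash
python3 -m inch '[[-0.55,[-0.006,0.01,0.1],[0,0,0]],[-0.55,[-0.006,0.01,0.2],[0,0,0]],[-0.55,[-0.006,0.01,0.3],[0,0,0]],[-0.55,[-0.006,0.01,0.4],[0,0,0]],[-0.55,[-0.006,0.01,0.415],[0,0,0]],[-0.55,[-0.006,0.01,0.415],[0,0,0]]]';python3 - <<'E'
from frames import *
move(tool(FC),FC@[.485,.2295,.31])
from station import snapshot
p,d=snapshot("side");cv2.imwrite("pics/side3.png",cv2.resize(p[130:370,80:330],None,fx=2.4,fy=2.4))
E
```

```text
t: 5.2
tcp_pos: [0.5467, 0.2967, 0.0863]
tool_rot: [0.976, 0.058, -0.208, 0.009]
force: [4.3, -5.7, 38.1]
finger_gap: 0.776
t 5.2 tcp [0.5467 0.2967 0.0863] gap 0.776 F [ 4.3 -5.7 38.1]
shift(x10cm) [-0.022  0.014  0.123] turn [-0.0008 -0.0027  0.0005]
```

View pics/side3.png

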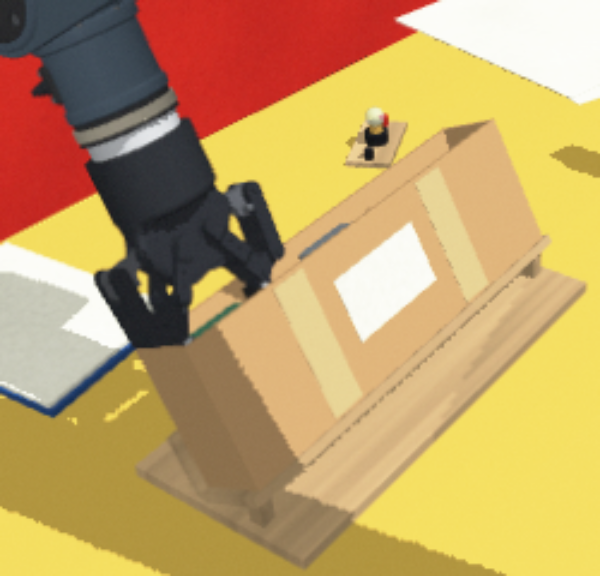

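```bash
python3 -m inch '[[-0.55,[0,0,-0.22],[0,0,0]],[-0.55,[0,0.02,-0.25],[0,0,0]],[-0.55,[0,0.02,-0.25],[0,0,0]]]';python3 - <<'E'
from frames import *
move(tool(FC),FC@[.485,.2285,.31])
E
```

```text
t: 5.55
tcp_pos: [0.5513, 0.2944, 0.0985]
tool_rot: [0.975, 0.058, -0.214, 0.013]
force: [-0.8, -0.2, -0.5]
finger_gap: 0.78
t 5.55 tcp [0.5513 0.2944 0.0985] gap 0.78 F [-0.8 -0.2 -0.5]
shift(x10cm) [-0.008 -0.005  0.251] turn [ 0.0001 -0.0007  0.0003]
```

```bash
python3 -m inch '[[-0.36,[0,0,0],[0,0,0]],[-0.36,[0,-0.005,0],[0,0,0]],[-0.36,[-0.005,-0.005,0.05],[0,0,0]],[-0.36,[-0.005,-0.005,0.1],[0,0,0]],[-0.36,[-0.005,-0.005,0.12],[0,0,0]],[-0.36,[-0.005,-0.005,0.12],[0,0,0]]]'; python3 -m inch '[[-0.36,[0,0,0.03],[0,0,0]],[-0.36,[0,0,0.05],[0,0,0]],[-0.36,[0,0,0.05],[0,0,0]]]';python3 - <<'E'
from frames import *
move(tool(FC),FC@[.485,.2285,.31])
E
```

```text
t: 6.15
tcp_pos: [0.5453, 0.2945, 0.0876]
tool_rot: [0.975, 0.058, -0.215, 0.013]
force: [0.2, 1.1, -0.8]
finger_gap: 0.68
t: 6.45
tcp_pos: [0.5455, 0.2947, 0.0867]
tool_rot: [0.975, 0.058, -0.212, 0.012]
force: [1.4, -2.1, 12.4]
finger_gap: 0.68
t 6.45 tcp [0.5455 0.2947 0.0867] gap 0.68 F [ 1.4 -2.1 12.4]
shift(x10cm) [-0.006  0.006  0.12 ] turn [-0.0002 -0.0012  0.0004]
```

```bash
python3 - <<'E'
from frames import *
from station import *
s=sense(); Rt=R.from_quat(s["tool_rot"]).as_matrix()
f=s["force"];m=s["ft_torque"]; print(s["t"],"tool F",(Rt.T@f).round(2),"tool M",(Rt.T@m).round(3), "M world",m.round(3))
p,d=snapshot("side");cv2.imwrite("pics/side4.png",cv2.resize(p[190:310,110:230],None,fx=5,fy=5,interpolation=2))
p,d=snapshot("top");cv2.imwrite("pics/top4.png",cv2.resize(p[170:290,50:210],None,fx=4.5,fy=4.5))
E
```

```text
6.45 tool F [ -4.1    2.27 -11.72] tool M [ 0.523 -0.302 -0.223] M world [ 0.528  0.367 -0.014]
```

View pics/side4.png

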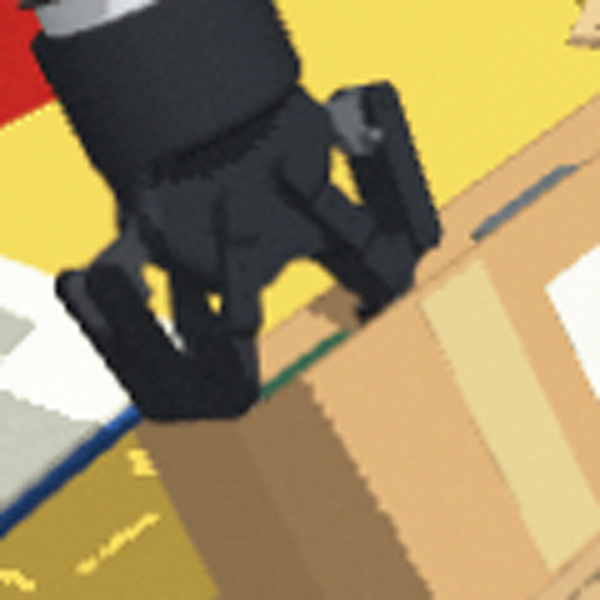

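View pics/top4.png

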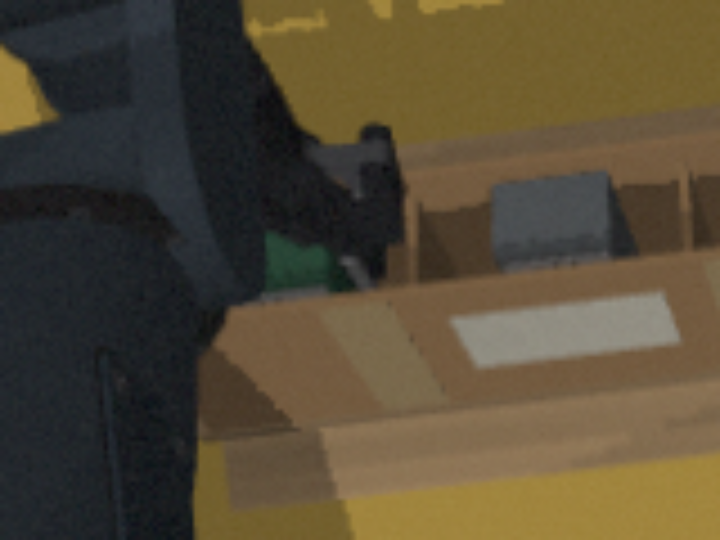

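```bash
python3 -m inch '[[-0.36,[0,0,-0.08],[0,0,0]],[-0.36,[0,0,-0.08],[0,0,0]],[-0.25,[0,0,-0.08],[0,0,0]],[-0.15,[0,0,-0.08],[0,0,0]],[-0.1,[0,0,-0.08],[0,0,0]],[0.1,[0,0,-0.08],[0,0,0]],[0.1,[0,0,-0.08],[0,0,0]]]' 70;python3 - <<'E'
from frames import *
move(tool(FC),FC@[.485,.2285,.31])
from station import *
s=sense(); print((R.from_quat(s["tool_rot"]).as_matrix().T@s["force"]).round(1))
E
```

```text
t: 7.25
tcp_pos: [0.5464, 0.2948, 0.0902]
tool_rot: [0.975, 0.058, -0.215, 0.013]
force: [-1.3, 0.8, -0.3]
finger_gap: 0.577
t 7.25 tcp [0.5464 0.2948 0.0902] gap 0.577 F [-1.3  0.8 -0.3]
shift(x10cm) [0.001 0.005 0.157] turn [ 0.0001 -0.0004  0.0003]
[-1.  -0.9  0.7]
```

```bash
python3 -m inch '[[1,[0,0,0],[0,0,0]],[1,[0,0,0],[0,0,0]],[1,[0,0,-0.03],[0,0,0]],[1,[0,0,-0.1],[0,0,0]],[1,[0,0,-0.2],[0,0,0]],[1,[0,0,-0.2],[0,0,0]]]' 80;python3 - <<'E'
from frames import *
move(tool(FC),FC@[.485,.2285,.31])
from station import *
p,d=snapshot("top");cv2.imwrite("pics/top5.png",cv2.resize(p[170:290,50:210],None,fx=4.5,fy=4.5))
p,d=snapshot("side");cv2.imwrite("pics/side5.png",cv2.resize(p[190:310,110:230],None,fx=5,fy=5,interpolation=2))
E
```

```text
t: 7.85
tcp_pos: [0.5559, 0.2957, 0.1105]
tool_rot: [0.975, 0.058, -0.214, 0.013]
force: [-0.9, -0.4, -1.5]
finger_gap: 0.571
t 7.85 tcp [0.5559 0.2957 0.1105] gap 0.571 F [-0.9 -0.4 -1.5]
shift(x10cm) [-0.001  0.003  0.38 ] turn [ 0.0001 -0.0007  0.0003]
```

View pics/side5.png

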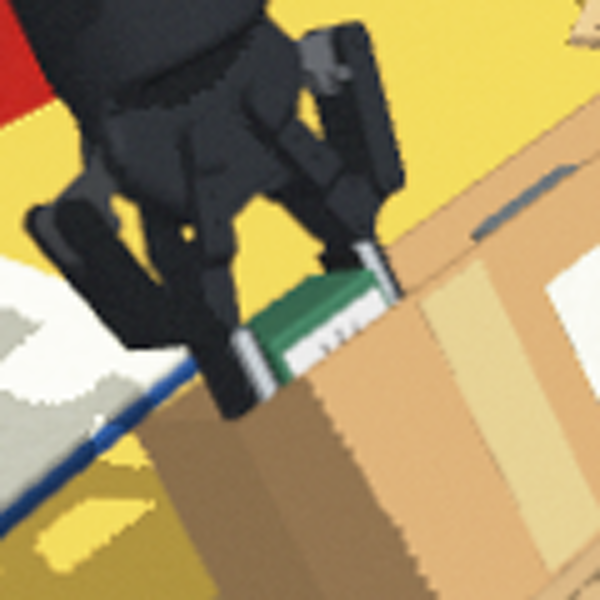

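View pics/top5.png

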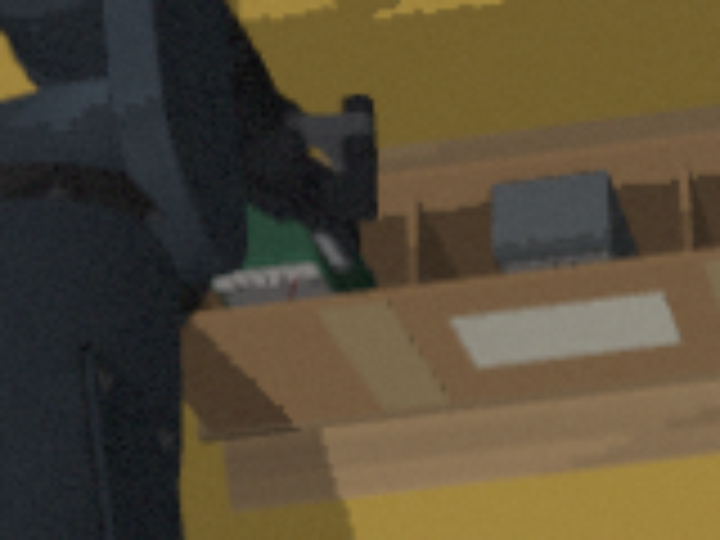

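```bash
python3 -m inch '[[1,[0,0,-0.2],[0,0,0]],[1,[0,0,-0.4],[0,0,0]],[1,[0,0,-0.6],[0,0,0]],[1,[0,0,-0.8],[0,0,0]],[1,[0,0,-1],[0,0,0]],[1,[0,0,-1],[0,0,0]]]'; python3 -m inch '[[1,[0,0,-0.2],[0,0,0]],[1,[0,0,-0.4],[0,0,0]],[1,[0,0,-0.6],[0,0,0]],[1,[0,0,-0.8],[0,0,0]],[1,[0,0,-0.8],[0,0,0]]]'; python3 - <<'E'
from frames import *
from station import *
np.savez("t6.npz",s=0)
s=sense();print(s["tcp_pos"],s["tool_rot"])
for n in("top","side"):
    p,d=snapshot(n); np.savez(f"{n}6.npz",p=p,d=d,tcp=s["tcp_pos"],q=s["tool_rot"]); cv2.imwrite(f"pics/{n}6.png",p)
E
```

```text
t: 8.55
tcp_pos: [0.5997, 0.301, 0.2019]
tool_rot: [0.976, 0.058, -0.21, 0.012]
force: [0.4, -0.4, -3.0]
finger_gap: 0.574
t: 9.05
tcp_pos: [0.6317, 0.3048, 0.2734]
tool_rot: [0.976, 0.058, -0.212, 0.012]
force: [-0.2, 0.8, -3.2]
finger_gap: 0.577
[0.63170871 0.30480527 0.27338998] [ 0.97550818  0.05802743 -0.21181572  0.01227667]
```

View pics/side6.png

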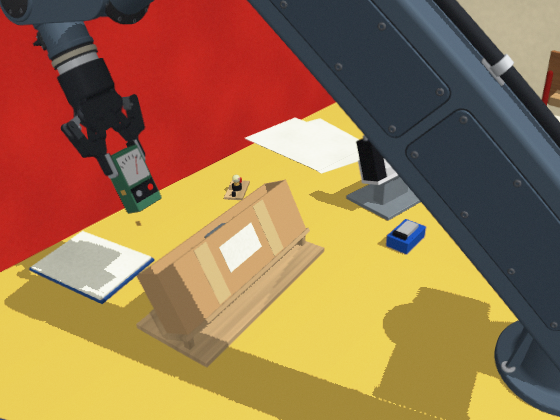

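View pics/top6.png

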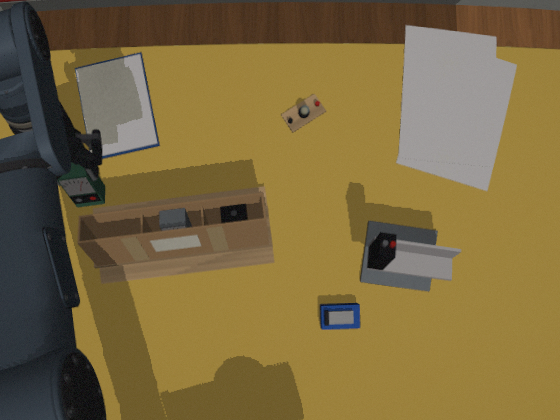

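```bash
python3 - <<'E'
import cv2,numpy as np
s=np.load("side6.npz")["p"];t=np.load("top6.npz")["p"]
cv2.imwrite("pics/s6c.png",cv2.resize(s[130:225,90:175],None,fx=6,fy=6,interpolation=2))
cv2.imwrite("pics/t6c.png",cv2.resize(t[120:220,40:120],None,fx=6,fy=6,interpolation=2))
E
```

```text
(no output)
```

View pics/s6c.png

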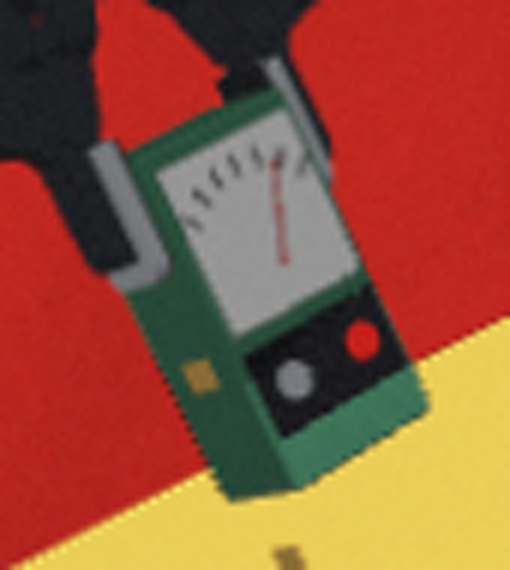

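View pics/t6c.png

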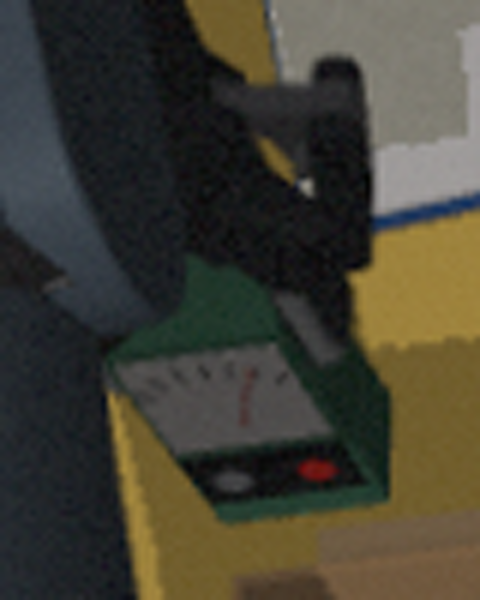

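```bash
python3 - <<'E'
from m import *
S6=np.load("side6.npz");Rt=R.from_quat(S6["q"]).as_matrix();tcp=S6["tcp"]
sp=lambda a:(90+a[0]/6-.4,130+a[1]/6-.4); tp=lambda a:(40+a[0]/6-.4,120+a[1]/6-.4)
for a,b in [((297,490),(222,520)),((427,405),(388,497)),((235,338),(183,460)),((355,272),(333,440)),((285,108),(275,343))]:
    p,e=tri(sp(a),tp(b)); print(p,round(e,4),"tool",Rt.T@(p-tcp))
CS6=cloud("side",S6["d"])
m=np.zeros(CS6.shape[:2],np.uint8); cv2.fillPoly(m,[np.array([sp(a) for a in [(165,180),(270,120),(390,370),(300,460)]],np.int32)],1)
c,n,s,k=plane(CS6[m>0]); print("face",Rt.T@(c-tcp),Rt.T@n,s,k)
E
```

```text
[0.5912 0.3253 0.223 ] 0.0016 tool [-0.0135 -0.0251  0.0615]
[0.5973 0.2769 0.2235] 0.0006 tool [-0.0134  0.0236  0.0609]
[0.6063 0.3239 0.2619] 0.0018 tool [-0.0161 -0.022   0.02  ]
[0.6111 0.2819 0.2612] 0.0019 tool [-0.016   0.0204  0.0206]
[0.6319 0.2828 0.3037] 0.0008 tool [-0.0147  0.0219 -0.0266]
face [-0.0161 -0.004   0.0115] [-0.9999  0.012  -0.0002] 0.0009622569499576089 866
```

```bash
cat >> frames.py <<'E'
O=np.array([.491,-.2753,0]); Rz=fr(-9.0,0)
OFF=np.array([.002,-.0005,.0137])
def rest_tcp(out,y,up,off=OFF):
    s,k=np.sin(np.radians(18)),np.cos(np.radians(18))
    c=O+Rz@np.array([up*s-out*k,y,up*k+out*s])
    return c-tool(FR)@off
E
python3 - <<'E'
from frames import *
print(rest_tcp(.0344,-.03,.122+.1),rest_tcp(.0294,-.03,.122)); move(tool(FR),rest_tcp(.0344,-.03,.222))
E
```

```text
[ 0.52397508 -0.31140293  0.23541224] [ 0.49815057 -0.30731273  0.1387615 ]
t 9.15 tcp [0.6296 0.3045 0.2708] gap 0.575 F [-0.  -0.6 -3.7]
shift(x10cm) [-1.465  5.99   1.071] turn [0.0161 0.019  0.0409]
```

```bash
python3 -m inch '[[1,[-0.1,0.2,0],[0,0,0]],[1,[-0.2,0.4,0],[0,0,0]],[1,[-0.3,0.6,0],[0,0,0]],[1,[-0.4,0.8,0],[0,0,0]],[1,[-0.4,1,0],[0,0,0]]]'; python3 -m inch '[[1,[-0.1,0.3,0],[0,0,0]],[1,[-0.2,0.6,0],[0,0,0]],[1,[-0.3,0.8,0],[0,0,0]],[1,[-0.4,1,0],[0,0,0]]]';  python3 -m inch '[[1,[-0.1,0.3,0],[0,0,0]],[1,[-0.2,0.6,0],[0,0,0]],[1,[-0.3,0.8,0],[0,0,0]],[1,[-0.3,1,0],[0,0,0]]]'; python3 -m inch '[[1,[-0.1,0.3,0],[0,0,0]],[1,[-0.2,0.6,0],[0,0,0]],[1,[-0.2,0.8,0],[0,0,0]],[1,[-0.2,1,0],[0,0,0]]]'; python3 - <<'E'
from frames import *
move(tool(FR),rest_tcp(.0344,-.03,.262))
E
```

```text
t: 9.65
tcp_pos: [0.604, 0.2003, 0.288]
tool_rot: [0.975, 0.058, -0.216, 0.013]
force: [0.3, 0.6, -1.4]
finger_gap: 0.573
t: 10.05
tcp_pos: [0.5811, 0.0961, 0.305]
tool_rot: [0.975, 0.058, -0.215, 0.012]
force: [-0.2, -0.1, -2.1]
finger_gap: 0.574
t: 10.45
tcp_pos: [0.5657, -0.0062, 0.319]
tool_rot: [0.975, 0.058, -0.214, 0.012]
force: [1.1, 0.9, -2.2]
finger_gap: 0.572
t: 10.85
tcp_pos: [0.5609, -0.1076, 0.3264]
tool_rot: [0.975, 0.058, -0.214, 0.012]
force: [0.2, 0.7, -2.7]
finger_gap: 0.572
t 10.85 tcp [ 0.5609 -0.1076  0.3264] gap 0.572 F [ 0.2  0.7 -2.7]
shift(x10cm) [-0.224  2.014  0.684] turn [0.0159 0.0187 0.041 ]
```

```bash
python3 -m inch '[[1,[-0.1,0.3,0],[0,0,0]],[1,[-0.1,0.6,0],[0,0,0]],[1,[-0.1,0.8,0],[0,0,0]],[1,[-0.1,1,0],[0,0,0]]]';  python3 -m inch '[[1,[-0.1,0.3,0],[0,0,0]],[1,[-0.1,0.6,0],[0.004,0.005,0.01]],[1,[-0.1,0.8,0.1],[0.008,0.01,0.02]],[1,[-0.12,1,0.2],[0.012,0.015,0.03]],[1,[-0.12,1,0.3],[0.0159,0.0187,0.041]],[1,[-0.12,1,0.3],[0.0159,0.0187,0.041]]]'; python3 - <<'E'
from frames import *
move(tool(FR),rest_tcp(.0344,-.03,.222))
E
```

```text
t: 11.25
tcp_pos: [0.5638, -0.2078, 0.3302]
tool_rot: [0.975, 0.058, -0.214, 0.012]
force: [-0.3, 0.5, -2.7]
finger_gap: 0.572
t: 11.85
tcp_pos: [0.5504, -0.3099, 0.3071]
tool_rot: [0.984, -0.078, -0.158, -0.013]
force: [-0.2, -0.3, -2.6]
finger_gap: 0.572
t 11.85 tcp [ 0.5504 -0.3099  0.3071] gap 0.572 F [-0.2 -0.3 -2.6]
shift(x10cm) [-0.022  0.058  0.761] turn [-0.0003  0.0006 -0.0003]
```

```bash
python3 -m inch '[[1,[0,0.03,0.25],[0,0,0]],[1,[-0.01,0.05,0.5],[0,0.0005,0]],[1,[-0.02,0.055,0.75],[0,0.0005,0]],[1,[-0.02,0.055,1],[0,0.0005,0]],[1,[-0.02,0.055,1],[0,0.0005,0]]]'; python3 - <<'E'
from frames import *
move(tool(FR),rest_tcp(.0344,-.03,.122))
from station import *
s=sense()
for n in("top","side"):
    p,d=snapshot(n); np.savez(f"{n}7.npz",p=p,d=d,tcp=s["tcp_pos"],q=s["tool_rot"])
    c=p[200:300,350:470] if n=="top" else p[80:220,330:450]
    cv2.imwrite(f"pics/{n}7.png",cv2.resize(c,None,fx=4.2 if n=="side" else 6,fy=4.2 if n=="side" else 6,interpolation=2))
E
```

```text
t: 12.35
tcp_pos: [0.5167, -0.307, 0.2112]
tool_rot: [0.984, -0.076, -0.158, -0.014]
force: [-0.1, 0.5, -3.2]
finger_gap: 0.577
t 12.35 tcp [ 0.5167 -0.307   0.2112] gap 0.577 F [-0.1  0.5 -3.2]
shift(x10cm) [0.004 0.035 0.745] turn [-0.0004  0.0008  0.0006]
```

View pics/side7.png

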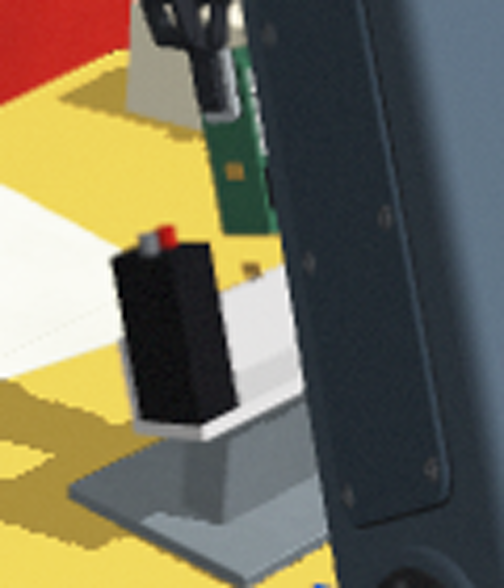

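View pics/top7.png

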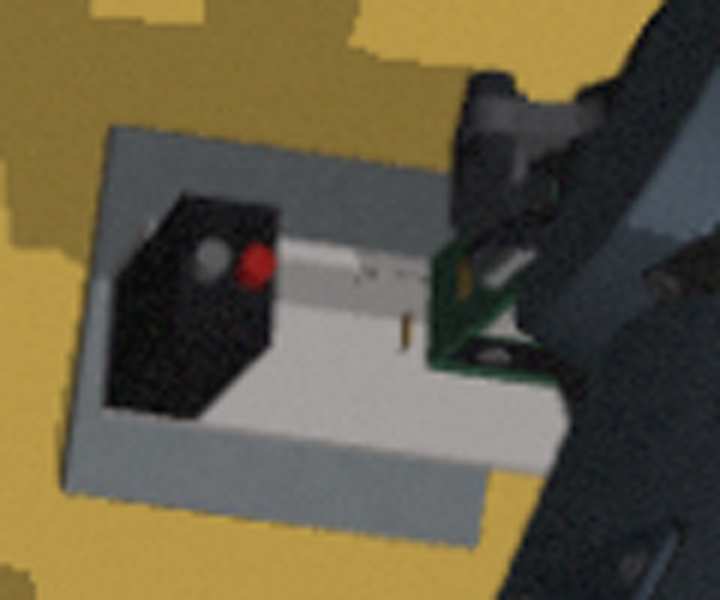

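```bash
python3 - <<'E'
from m import *
S=np.load("side7.npz");T=np.load("top7.npz");Rt=R.from_quat(S["q"]).as_matrix();tcp=S["tcp"]
sp=lambda a:(330+a[0]/4.2-.4,80+a[1]/4.2-.4); tp=lambda a:(350+a[0]/6-.4,200+a[1]/6-.4)
for n,a,b in [("spot",(250,270),(405,330)),("brass",(235,171),(463,280)),("foot +y front",(283,236),(430,365)),]:
    p,e=tri(sp(a),tp(b)); print(n,p,round(e,4),"tool",Rt.T@(p-tcp))
b=tp((405,330));print("top depth",dep("top",[(int(b[0]),int(b[1]))],T["d"]))
b=sp((250,270));print("side depth",dep("side",[(int(b[0]),int(b[1]))],S["d"]))
E
```

```text
spot [ 0.4992 -0.2754  0.1398] 0.0019 tool [ 0.0014 -0.0283  0.0748]
brass [ 0.515  -0.2783  0.1916] 0.001 tool [ 0.0004 -0.028   0.0206]
foot +y front [ 0.4866 -0.2785  0.1616] 0.0046 tool [-0.0168 -0.0233  0.0578]
top depth [[ 0.4994 -0.2769  0.1358]]
side depth [[ 0.5019 -0.2774  0.1404]]
```

```bash
python3 -m inch '[[1,[0,0.01,0.2],[0,0.0008,0]],[1,[0,0.02,0.4],[0,0.0008,0]],[1,[0,0.02,0.55],[0,0.0008,0]],[1,[0,0.02,0.65],[0,0.0008,0]],[1,[0,0.02,0.65],[0,0.0008,0]],[1,[0,0.02,0.65],[0,0.0008,0]]]'; python3 - <<'E'
from frames import *
move(tool(FR),rest_tcp(.0344,-.028,.122))
from station import *
for n in("top","side"):
    p,d=snapshot(n)
    c=p[200:300,350:470] if n=="top" else p[80:220,330:450]
    cv2.imwrite(f"pics/{n}8.png",cv2.resize(c,None,fx=4.2 if n=="side" else 6,fy=4.2 if n=="side" else 6,interpolation=2))
E
```

```text
t: 13.05
tcp_pos: [0.4997, -0.3089, 0.1534]
tool_rot: [0.985, -0.077, -0.151, -0.011]
force: [0.6, 0.1, -1.2]
finger_gap: 0.574
t 13.05 tcp [ 0.4997 -0.3089  0.1534] gap 0.574 F [ 0.6  0.1 -1.2]
shift(x10cm) [-0.023 -0.034  0.144] turn [ 0.0004 -0.0016 -0.    ]
```

View pics/side8.png

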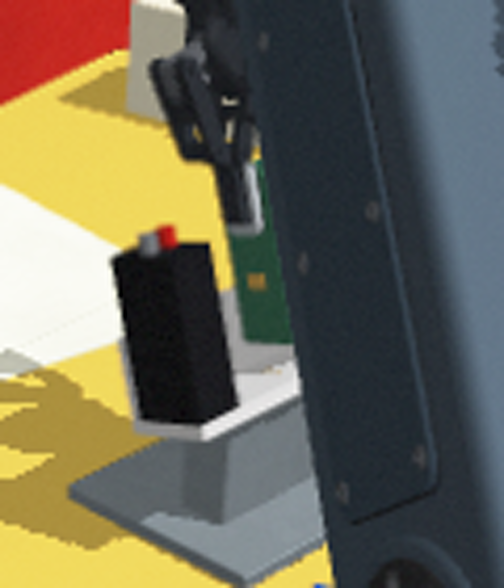

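View pics/top8.png

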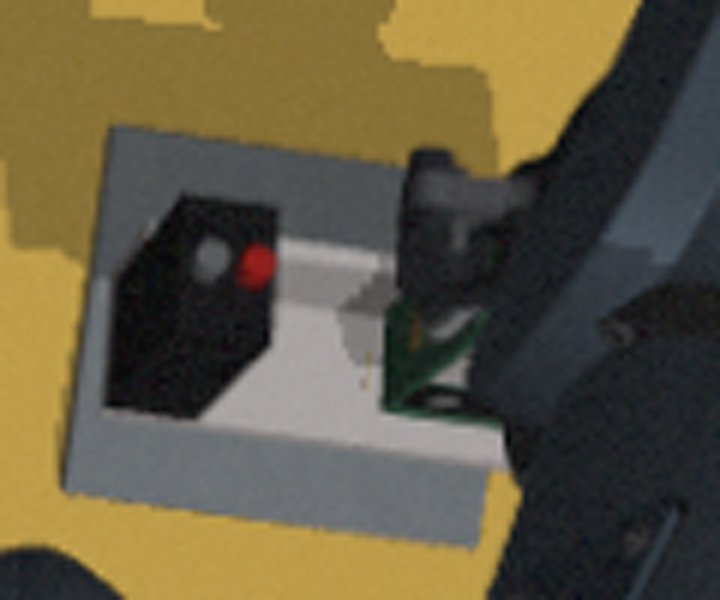

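```bash
python3 -m inch '[[1,[0,0,0],[0,0,0]],[1,[0,0,0.03],[0,0,0]],[1,[0,0,0.03],[0,0,0]]]'; python3 - <<'E'
from frames import *
move(tool(FR),rest_tcp(.0344,-.028,.122))
E
```

```text
t: 13.45
tcp_pos: [0.4974, -0.3081, 0.1493]
tool_rot: [0.985, -0.078, -0.152, -0.012]
force: [-1.5, 0.2, -3.0]
finger_gap: 0.572
t 13.45 tcp [ 0.4974 -0.3081  0.1493] gap 0.572 F [-1.5  0.2 -3. ]
shift(x10cm) [-0.013 -0.029  0.098] turn [ 0.0001 -0.0012 -0.0001]
```

```bash
python3 -m inch '[[1,[-0.01,0,0.03],[0,-0.001,0]],[1,[-0.01,0,0.06],[0,-0.001,0]],[1,[-0.01,0,0.06],[0,-0.001,0]]]'; python3 -m inch '[[1,[0,0,0.01],[0,0,0]],[1,[0,0,0.02],[0,0,0]],[1,[0,0,0.02],[0,0,0]]]'; python3 - <<'E'
from frames import *
move(tool(FR),rest_tcp(.0344,-.028,.122))
E
```

```text
t: 13.75
tcp_pos: [0.4944, -0.3075, 0.1434]
tool_rot: [0.985, -0.078, -0.156, -0.012]
force: [-0.4, 0.0, -2.0]
finger_gap: 0.578
t: 14.05
tcp_pos: [0.4942, -0.3076, 0.142]
tool_rot: [0.985, -0.078, -0.155, -0.012]
force: [-0.0, 0.5, -2.0]
finger_gap: 0.571
t 14.05 tcp [ 0.4942 -0.3076  0.142 ] gap 0.571 F [-0.   0.5 -2. ]
shift(x10cm) [-0.003 -0.029  0.019] turn [ 0.0001 -0.0002 -0.0001]
```

```bash
python3 -m inch '[[1,[0,0,0.01],[0,0,0]],[1,[0,0,0.01],[0,0,0]]]'; python3 -m inch '[[1,[0,0,0.01],[0,0,0]],[1,[0,0,0.01],[0,0,0]]]'; python3 -m inch '[[1,[0,0,0.01],[0,0,0]],[1,[0,0,0.01],[0,0,0]]]'; python3 - <<'E'
from frames import *
move(tool(FR),rest_tcp(.0344,-.028,.122))
E
```

```text
t: 14.25
tcp_pos: [0.494, -0.3076, 0.1411]
tool_rot: [0.985, -0.078, -0.155, -0.012]
force: [0.5, 0.1, -2.7]
finger_gap: 0.576
t: 14.45
tcp_pos: [0.4937, -0.3076, 0.1403]
tool_rot: [0.985, -0.078, -0.155, -0.012]
force: [-0.4, -1.1, -2.9]
finger_gap: 0.579
t: 14.65
tcp_pos: [0.4939, -0.3078, 0.1401]
tool_rot: [0.985, -0.078, -0.155, -0.011]
force: [0.9, 0.8, 2.8]
finger_gap: 0.572
t 14.65 tcp [ 0.4939 -0.3078  0.1401] gap 0.572 F [0.9 0.8 2.8]
shift(x10cm) [-0.007 -0.032  0.   ] turn [ 0.0003 -0.0005 -0.0001]
```

```bash
python3 -m inch '[[1,[0.01,0,-0.006],[0,0,0]],[1,[0.02,0,-0.006],[0,0,0]],[1,[0.03,0,-0.006],[0,0,0]],[1,[0.03,0,-0.006],[0,0,0]]]'; python3 -m inch '[[1,[0.01,0,0],[0,0,0]],[1,[0.01,0,0],[0,0,0]]]';  python3 -m inch '[[1,[0.01,0,0],[0,0,0]],[1,[0.01,0,0],[0,0,0]]]'; python3 -m inch '[[1,[0.01,0,0],[0,0,0]],[1,[0.01,0,0],[0,0,0]]]';python3 - <<'E'
from frames import *
move(tool(FR),rest_tcp(.0294,-.028,.122))
E
```

```text
t: 15.05
tcp_pos: [0.4968, -0.3083, 0.1392]
tool_rot: [0.985, -0.078, -0.155, -0.011]
force: [1.6, -0.2, 3.0]
finger_gap: 0.577
t: 15.25
tcp_pos: [0.497, -0.3084, 0.1391]
tool_rot: [0.985, -0.077, -0.156, -0.011]
force: [-1.5, 0.7, 3.9]
finger_gap: 0.572
t: 15.45
tcp_pos: [0.4971, -0.3084, 0.1391]
tool_rot: [0.985, -0.077, -0.157, -0.012]
force: [-1.9, -1.0, 7.3]
finger_gap: 0.573
t: 15.65
tcp_pos: [0.4972, -0.3084, 0.1391]
tool_rot: [0.984, -0.077, -0.158, -0.012]
force: [-5.5, -0.4, 8.8]
finger_gap: 0.574
t 15.65 tcp [ 0.4972 -0.3084  0.1391] gap 0.574 F [-5.5 -0.4  8.8]
shift(x10cm) [ 0.009 -0.032  0.001] turn [0.0002 0.0006 0.    ]
```

```bash
python3 -m inch '[[1,[-0.015,0,-0.007],[0,0,0]],[1,[-0.015,0,-0.007],[0,0,0]],[1,[-0.015,0,-0.007],[0,0,0]]]' 20; python3 - <<'E'
from frames import *
move(tool(FR),rest_tcp(.0294,-.028,.122))
E
python3 -m inch '[[-0.2,[0,0,0],[0,0,0]],[-0.25,[0,0,0],[0,0,0]],[-0.35,[0,0,0],[0,0,0]],[-0.45,[0,0,0],[0,0,0]],[-0.45,[0,0,0],[0,0,0]]]'; python3 - <<'E'
from frames import *
move(tool(FR),rest_tcp(.0294,-.028,.122))
from station import *
for n in("top","side"):
    p,d=snapshot(n)
    c=p[200:300,350:470] if n=="top" else p[80:220,330:450]
    cv2.imwrite(f"pics/{n}9.png",cv2.resize(c,None,fx=4.2 if n=="side" else 6,fy=4.2 if n=="side" else 6,interpolation=2))
E
```

```text
t: 15.95
tcp_pos: [0.4971, -0.3082, 0.1391]
tool_rot: [0.985, -0.077, -0.156, -0.012]
force: [-2.8, 0.3, 3.9]
finger_gap: 0.573
t 15.95 tcp [ 0.4971 -0.3082  0.1391] gap 0.573 F [-2.8  0.3  3.9]
shift(x10cm) [ 0.009 -0.03   0.001] turn [ 0.0001  0.0001 -0.    ]
t: 16.45
tcp_pos: [0.4982, -0.3082, 0.139]
tool_rot: [0.985, -0.078, -0.155, -0.012]
force: [0.8, -0.6, 0.9]
finger_gap: 0.726
t 16.45 tcp [ 0.4982 -0.3082  0.139 ] gap 0.726 F [ 0.8 -0.6  0.9]
shift(x10cm) [-0.001 -0.029  0.002] turn [ 0.0001 -0.0003 -0.0001]
```

View pics/side9.png

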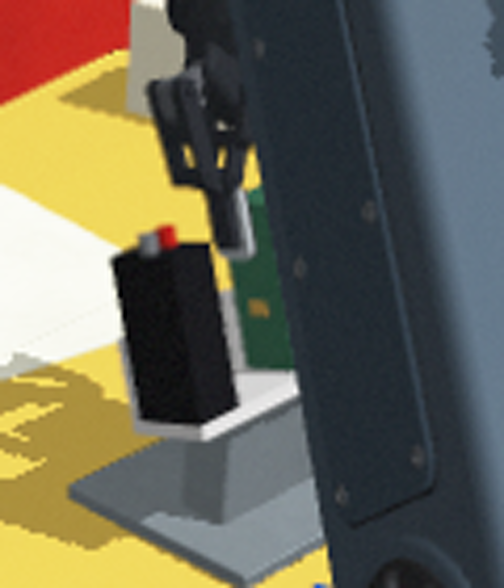

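View pics/top9.png

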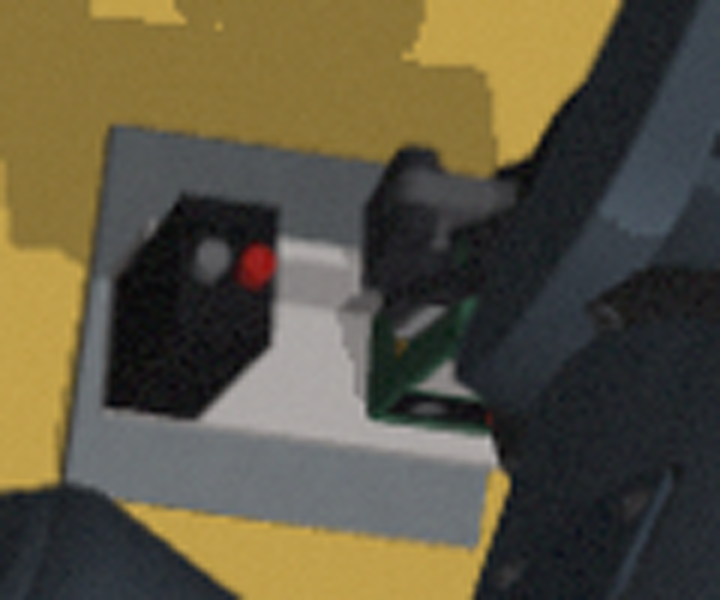

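```bash
python3 -m inch '[[-0.45,[0,0,0],[0,0,0]],[-0.45,[0,0,0],[0,0,0]],[-0.45,[0,0,-0.1],[0,0,0]],[-0.45,[0,0,-0.25],[0,0,0]],[-0.45,[0,0,-0.5],[0,0,0]],[-0.45,[0,0,-0.8],[0,0,0]],[-0.45,[0,0,-1],[0,0,0]],[-0.45,[0,0,-1],[0,0,0]]]'; python3 - <<'E'
from frames import *
np.set_printoptions(precision=4,suppress=True)
from station import *
s=sense();print(s["force"])
for n in("top","side"):
    p,d=snapshot(n); np.savez(f"{n}10.npz",p=p,d=d)
    c=p[200:300,350:470] if n=="top" else p[80:220,330:450]
    cv2.imwrite(f"pics/{n}10.png",cv2.resize(c,None,fx=4.2 if n=="side" else 6,fy=4.2 if n=="side" else 6,interpolation=2))
Rt=tool(FR)@R.from_euler('x',25,degrees=True).as_matrix()
move(Rt,rest_tcp(.029,-.096,.200,off=np.zeros(3)))
E
```

```text
t: 17.35
tcp_pos: [0.5309, -0.3143, 0.2381]
tool_rot: [0.985, -0.078, -0.152, -0.009]
force: [-0.2, -0.2, -0.8]
finger_gap: 0.727
[-0.2418 -0.1538 -0.7938]
t 17.45 tcp [ 0.5283 -0.3128  0.2345] gap 0.728 F [-0.3  0.  -0.7]
shift(x10cm) [0.028 0.648 0.363] turn [ 0.0696 -0.0003  0.    ]
```

View pics/side10.png

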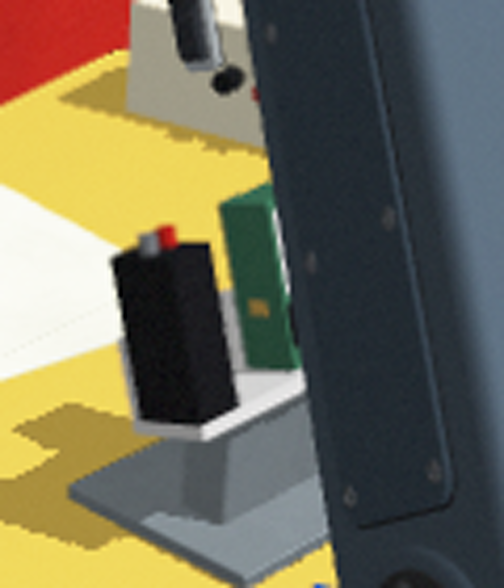

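View pics/top10.png

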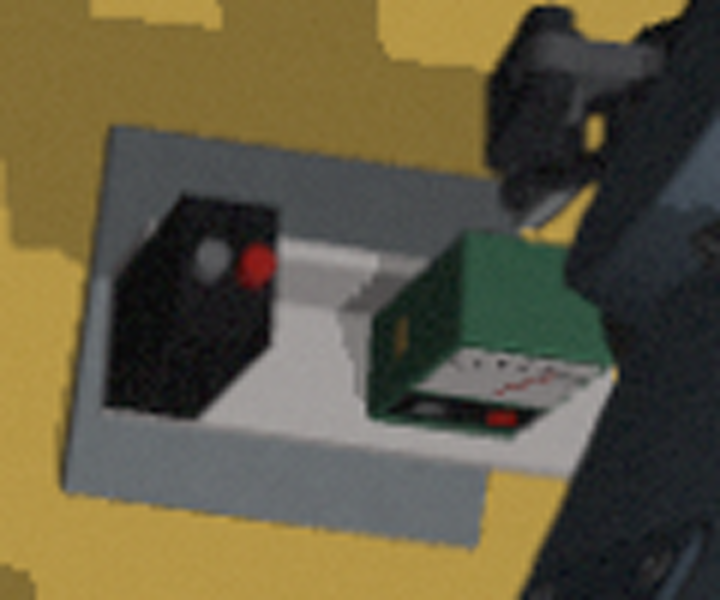

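```bash
python3 -m inch '[[-0.45,[0,0.3,0],[0,0,0]],[0,[0.02,0.6,0],[0,0,0]],[0.5,[0.028,0.65,0],[0.02,0,0]],[1,[0.028,0.65,0],[0.04,0,0]],[1,[0.028,0.65,0],[0.06,0,0]],[1,[0.028,0.65,0],[0.0696,0,0]],[1,[0.028,0.65,0.2],[0.0696,0,0]],[1,[0.028,0.65,0.36],[0.0696,0,0]],[1,[0.028,0.65,0.36],[0.0696,0,0]]]'; python3 - <<'E'
from frames import *
Rt=tool(FR)@R.from_euler('x',25,degrees=True).as_matrix()
move(Rt,rest_tcp(.029,-.096,.103,off=np.zeros(3)))
E
```

```text
t: 18.35
tcp_pos: [0.5074, -0.3743, 0.1953]
tool_rot: [0.957, -0.11, -0.138, -0.228]
force: [0.3, -0.8, -0.3]
finger_gap: 0.0
t 18.35 tcp [ 0.5074 -0.3743  0.1953] gap 0.0 F [ 0.3 -0.8 -0.3]
shift(x10cm) [0.018 0.403 0.833] turn [-0.001   0.0009 -0.0004]
```

```bash
python3 -m inch '[[1,[0,0.1,0.2],[0,0,0]],[1,[0.01,0.2,0.41],[0,0,0]],[1,[0.018,0.3,0.62],[0,0.0009,0]],[1,[0.018,0.4,0.83],[0,0.0009,0]],[1,[0.018,0.4,0.83],[0,0.0009,0]],[1,[0.018,0.4,0.83],[0,0.0009,0]]]'; python3 - <<'E'
from frames import *
Rt=tool(FR)@R.from_euler('x',25,degrees=True).as_matrix()
move(Rt,rest_tcp(.029,-.071,.103,off=np.zeros(3)))
from station import *
for n in("top","side"):
    p,d=snapshot(n)
    c=p[200:300,350:490] if n=="top" else p[80:220,330:450]
    cv2.imwrite(f"pics/{n}11.png",cv2.resize(c,None,fx=4.2 if n=="side" else 5.5,fy=4.2 if n=="side" else 5.5,interpolation=2))
E
```

```text
t: 18.95
tcp_pos: [0.4837, -0.3727, 0.1112]
tool_rot: [0.959, -0.11, -0.132, -0.225]
force: [0.3, -0.4, 0.4]
finger_gap: -0.001
t 18.95 tcp [ 0.4837 -0.3727  0.1112] gap -0.001 F [ 0.3 -0.4  0.4]
shift(x10cm) [-0.023 -0.216  0.158] turn [-0.0002 -0.0011  0.    ]
```

View pics/top11.png

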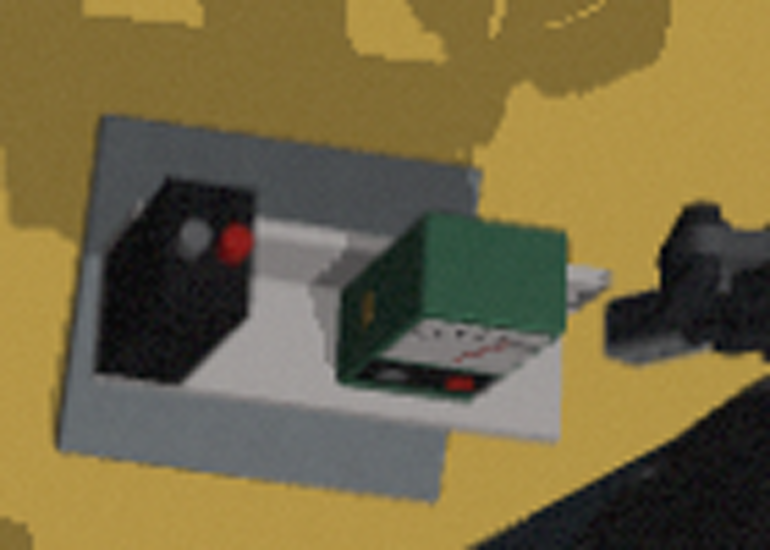

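View pics/side11.png

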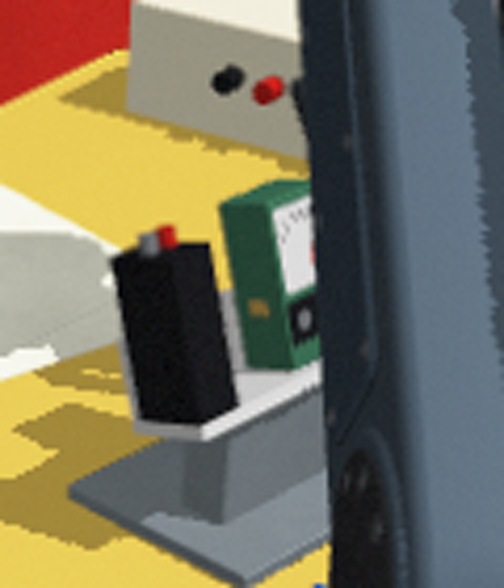

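```bash
python3 -m inch '[[1,[-0.02,-0.1,0.05],[0,-0.001,0]],[1,[-0.02,-0.2,0.093],[0,-0.001,0]],[1,[-0.02,-0.218,0.102],[0,-0.001,0]],[1,[-0.02,-0.236,0.11],[0,-0.001,0]],[1,[-0.02,-0.254,0.119],[0,-0.001,0]],[1,[-0.02,-0.272,0.127],[0,-0.001,0]],[1,[-0.02,-0.29,0.135],[0,-0.001,0]],[1,[-0.02,-0.308,0.144],[0,-0.001,0]],[1,[-0.02,-0.326,0.152],[0,-0.001,0]]]'; python3 - <<'E'
from frames import *
Rt=tool(FR)@R.from_euler('x',25,degrees=True).as_matrix()
move(Rt,rest_tcp(.029,-.013,.106,off=np.zeros(3)))
from station import *
p,d=snapshot("top")
cv2.imwrite("pics/top12.png",cv2.resize(p[200:300,350:490],None,fx=5.5,fy=5.5,interpolation=2))
E
```

```text
t: 19.95
tcp_pos: [0.4873, -0.3373, 0.1115]
tool_rot: [0.959, -0.11, -0.135, -0.225]
force: [-0.5, -0.5, -0.2]
finger_gap: 0.002
t 19.95 tcp [ 0.4873 -0.3373  0.1115] gap 0.002 F [-0.5 -0.5 -0.2]
shift(x10cm) [-0.003 -0.434  0.224] turn [ 0.     -0.0002  0.    ]
```

View pics/top12.png

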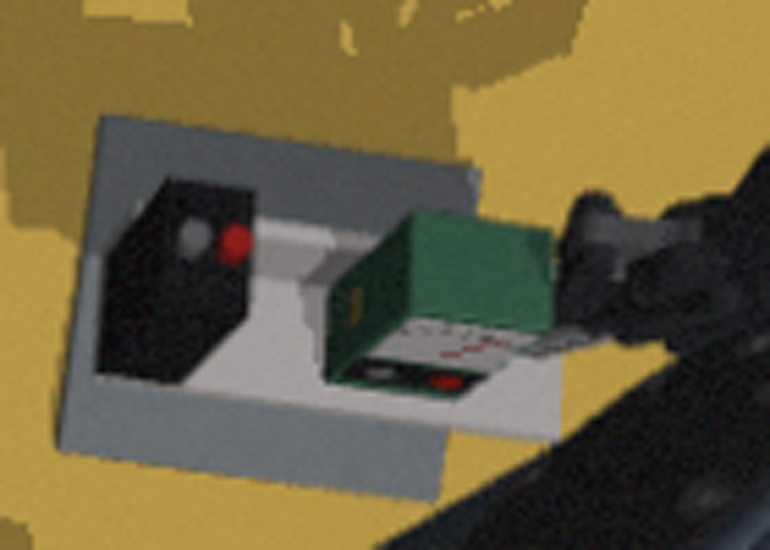

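```bash
python3 -m inch '[[1,[0,-0.018,0.008],[0,0,0]],[1,[0,-0.036,0.017],[0,0,0]],[1,[0,-0.054,0.025],[0,0,0]],[1,[0,-0.072,0.034],[0,0,0]],[1,[0,-0.091,0.042],[0,0,0]],[1,[0,-0.109,0.051],[0,0,0]],[1,[0,-0.127,0.059],[0,0,0]],[1,[0,-0.145,0.068],[0,0,0]],[1,[0,-0.163,0.076],[0,0,0]],[1,[0,-0.181,0.085],[0,0,0]],[1,[0,-0.199,0.093],[0,0,0]],[1,[0,-0.217,0.101],[0,0,0]],[1,[0,-0.236,0.11],[0,0,0]],[1,[0,-0.254,0.118],[0,0,0]],[1,[0,-0.272,0.127],[0,0,0]],[1,[0,-0.29,0.135],[0,0,0]],[1,[0,-0.308,0.144],[0,0,0]],[1,[0,-0.326,0.152],[0,0,0]]]'; python3 - <<'E'
from frames import *
Rt=tool(FR)@R.from_euler('x',25,degrees=True).as_matrix()
move(Rt,rest_tcp(.029,-.013,.106,off=np.zeros(3)))
from station import *
p,d=snapshot("top")
cv2.imwrite("pics/top13.png",cv2.resize(p[200:300,350:490],None,fx=5.5,fy=5.5,interpolation=2))
p,d=snapshot("side");cv2.imwrite("pics/side13.png",cv2.resize(p[80:220,330:450],None,fx=4.2,fy=4.2))
E
```

```text
t: 21.8
tcp_pos: [0.493, -0.3014, 0.1116]
tool_rot: [0.959, -0.109, -0.135, -0.225]
force: [0.2, -1.6, 0.9]
finger_gap: -0.007
t 21.8 tcp [ 0.493  -0.3014  0.1116] gap -0.007 F [ 0.2 -1.6  0.9]
shift(x10cm) [-0.002 -0.105  0.071] turn [-0.     -0.0002  0.    ]
```

View pics/top13.png

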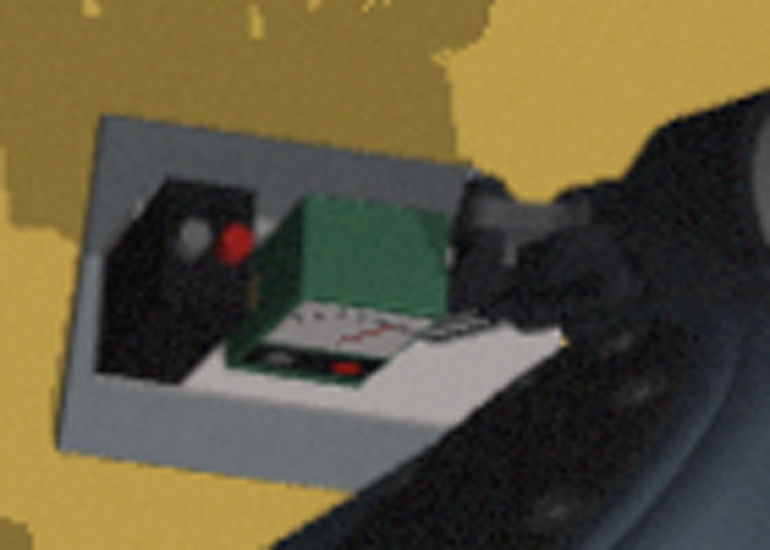

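View pics/side13.png

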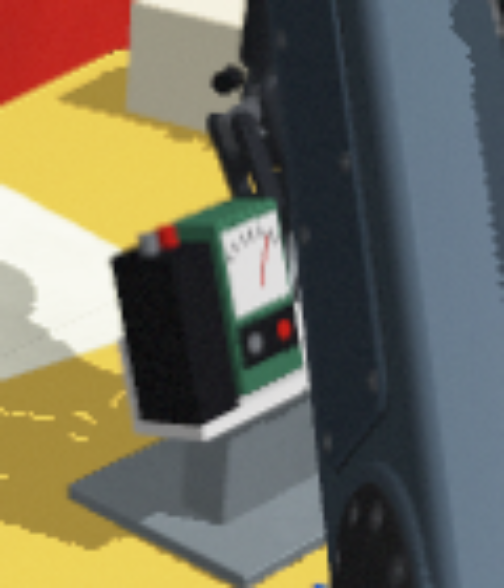

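```bash
python3 -m inch '[[1,[0,-0.018,0.008],[0,0,0]],[1,[0,-0.036,0.017],[0,0,0]],[1,[0,-0.054,0.025],[0,0,0]],[1,[0,-0.072,0.034],[0,0,0]]]'; python3 -m inch '[[1,[0,-0.009,0.004],[0,0,0]],[1,[0,-0.018,0.008],[0,0,0]],[1,[0,-0.018,0.008],[0,0,0]]]'; python3 - <<'E'
from frames import *
Rt=tool(FR)@R.from_euler('x',25,degrees=True).as_matrix()
move(Rt,rest_tcp(.029,-.013,.106,off=np.zeros(3)))
E
```

```text
t: 22.3
tcp_pos: [0.4942, -0.2935, 0.1116]
tool_rot: [0.959, -0.109, -0.135, -0.225]
force: [-0.0, -0.9, 0.1]
finger_gap: 0.0
t: 22.6
tcp_pos: [0.4945, -0.2915, 0.1116]
tool_rot: [0.959, -0.109, -0.135, -0.225]
force: [0.2, -0.3, 0.1]
finger_gap: 0.0
t 22.6 tcp [ 0.4945 -0.2915  0.1116] gap 0.0 F [ 0.2 -0.3  0.1]
shift(x10cm) [-0.002 -0.014  0.029] turn [-0.     -0.0001  0.0001]
```

```bash
python3 -m inch '[[1,[0,-0.009,0.004],[0,0,0]],[1,[0,-0.009,0.004],[0,0,0]]]'; python3 -m inch '[[1,[0,-0.009,0.004],[0,0,0]],[1,[0,-0.009,0.004],[0,0,0]]]'; python3 -m inch '[[1,[0,-0.009,0.004],[0,0,0]],[1,[0,-0.009,0.004],[0,0,0]]]';python3 - <<'E'
from frames import *
Rt=tool(FR)@R.from_euler('x',25,degrees=True).as_matrix()
move(Rt,rest_tcp(.029,-.013,.106,off=np.zeros(3)))
from station import *
p,d=snapshot("top")
cv2.imwrite("pics/top14.png",cv2.resize(p[200:300,350:490],None,fx=5.5,fy=5.5,interpolation=2))
E
```

```text
t: 22.8
tcp_pos: [0.4947, -0.2907, 0.1116]
tool_rot: [0.959, -0.109, -0.135, -0.225]
force: [-0.3, -0.5, 0.1]
finger_gap: -0.001
t: 23.0
tcp_pos: [0.4948, -0.2897, 0.1116]
tool_rot: [0.959, -0.109, -0.135, -0.225]
force: [-0.1, -0.5, -0.4]
finger_gap: -0.001
t: 23.2
tcp_pos: [0.495, -0.2887, 0.1117]
tool_rot: [0.959, -0.109, -0.135, -0.225]
force: [-0.5, -0.9, 0.1]
finger_gap: -0.002
t 23.2 tcp [ 0.495  -0.2887  0.1117] gap -0.002 F [-0.5 -0.9  0.1]
shift(x10cm) [-0.002  0.013  0.017] turn [-0.     -0.0002  0.0001]
```

View pics/top14.png

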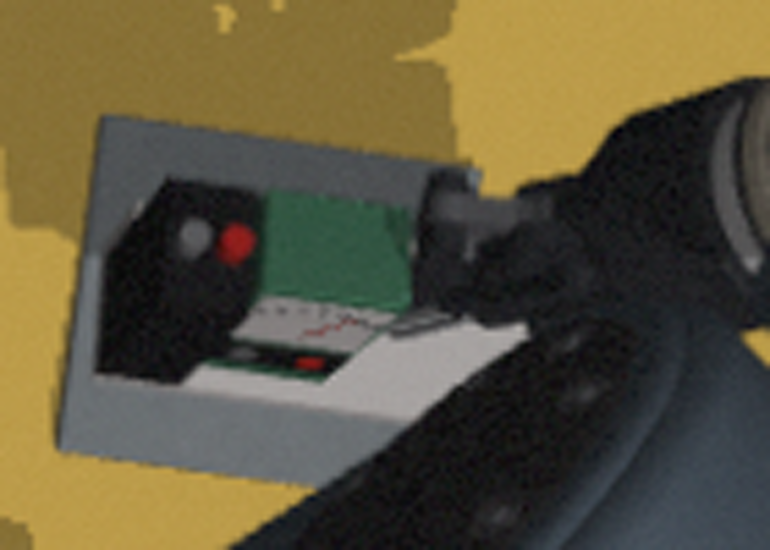

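```bash
python3 -m inch '[[1,[0,-0.009,0.004],[0,0,0]],[1,[0,-0.009,0.004],[0,0,0]]]'; python3 -m inch '[[1,[0,-0.009,0.004],[0,0,0]],[1,[0,-0.009,0.004],[0,0,0]]]'; python3 -m inch '[[1,[0,-0.009,0.004],[0,0,0]],[1,[0,-0.009,0.004],[0,0,0]]]'
```

```text
t: 23.45
tcp_pos: [0.4951, -0.2877, 0.1116]
tool_rot: [0.959, -0.109, -0.135, -0.225]
force: [-0.5, 0.3, 1.3]
finger_gap: -0.003
t: 23.65
tcp_pos: [0.4953, -0.2868, 0.1117]
tool_rot: [0.959, -0.109, -0.135, -0.225]
force: [0.1, -0.4, -0.4]
finger_gap: -0.002
t: 23.85
tcp_pos: [0.4955, -0.2867, 0.1117]
tool_rot: [0.959, -0.109, -0.135, -0.224]
force: [0.3, -3.2, 1.6]
finger_gap: -0.003
```

```bash
python3 -m inch '[[1,[0,-0.009,0.004],[0,0,0]],[1,[0,-0.009,0.004],[0,0,0]]]'; python3 -m inch '[[1,[0,0.009,-0.004],[0,0,0]],[1,[0,0.04,-0.02],[0,0,0]],[1,[0,0.1,-0.05],[0,0,0]],[1,[0,0.3,-0.15],[0,0,0]],[1,[0,0.5,-0.25],[0,0,0]],[1,[0,0.5,-0.25],[0,0,0]]]'; python3 -m inch '[[1,[0,0,-0.3],[0,0,0]],[1,[0,0,-0.6],[0,0,0]],[1,[0,0,-1],[0,0,0]],[1,[0,0.3,-1],[0,0,0]],[1,[0,0.3,-1],[0,0,0]]]'; python3 - <<'E'
from m import *
from station import *
s=sense();print(s["t"],s["force"])
for n in("top","side"):
    p,d=snapshot(n); np.savez(f"{n}15.npz",p=p,d=d); cv2.imwrite(f"pics/{n}15.png",p)
    c=p[200:300,350:490] if n=="top" else p[100:220,330:450]
    cv2.imwrite(f"pics/{n}15c.png",cv2.resize(c,None,fx=5,fy=5,interpolation=2))
E
```

```text
t: 24.05
tcp_pos: [0.4956, -0.2867, 0.1118]
tool_rot: [0.959, -0.11, -0.134, -0.223]
force: [-1.0, -5.6, -0.1]
finger_gap: 0.002
t: 24.65
tcp_pos: [0.4871, -0.343, 0.1129]
tool_rot: [0.959, -0.111, -0.134, -0.224]
force: [0.6, -0.8, 0.1]
finger_gap: -0.005
t: 25.15
tcp_pos: [0.4994, -0.4146, 0.1868]
tool_rot: [0.959, -0.11, -0.135, -0.225]
force: [-0.5, 0.2, -0.6]
finger_gap: 0.003
25.15 [-0.4879  0.2309 -0.6088]
```

View pics/top15c.png

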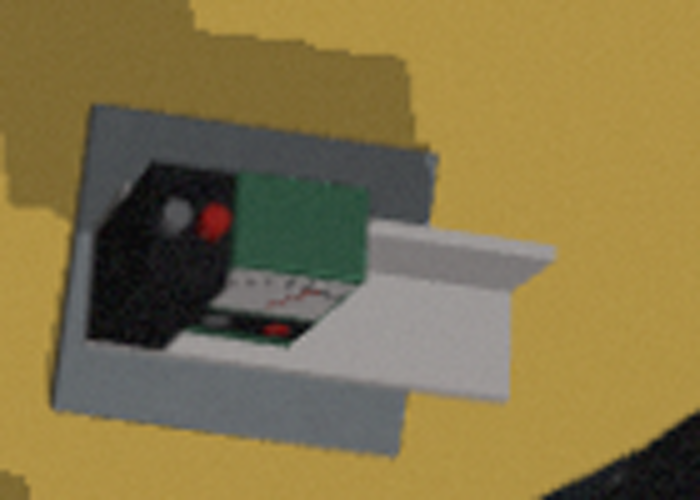

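View pics/side15c.png

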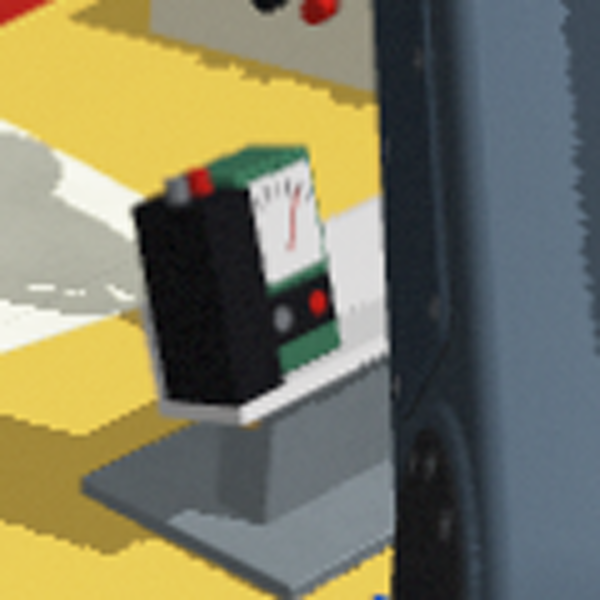

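View pics/top15.png

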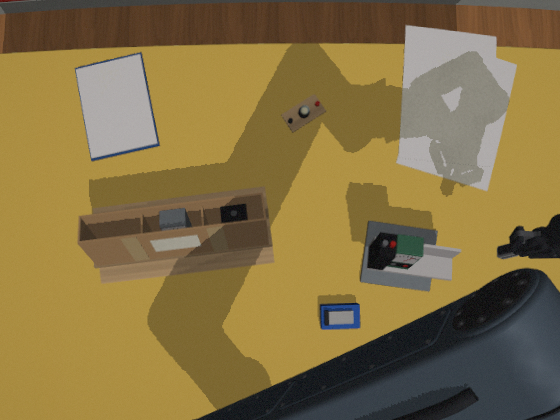

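```bash
python3 - <<'E'
from m import *; from frames import *
S=np.load("side15.npz");T=np.load("top15.npz");A=cloud("side",S["d"]);B=cloud("top",T["d"])
def rg(C,pts,ox,oy):
    m=np.zeros(C.shape[:2],np.uint8); cv2.fillPoly(m,[np.array([(ox+a/5,oy+b/5) for a,b in pts],np.int32)],1); return C[m>0]
def loc(p): 
    q=Rz.T@(np.array(p)-O); s,k=np.sin(np.radians(18)),np.cos(np.radians(18)); return "out %.4f y %.4f up %.4f"%(-q[0]*k+q[2]*s,q[1],q[0]*s+q[2]*k)
c,n,s,k=plane(rg(A,[(258,195),(302,180),(335,335),(285,360)],330,100)); print("dial face",loc(c),"tilt",90-np.degrees(np.arccos(abs(n[2]))),"yaw",np.degrees(np.arctan2(-n[1],-n[0])),s)
c,n,s,k=plane(rg(B,[(242,180),(362,190),(360,275),(240,262)],350,200)); print("top face",loc(c),"tilt",np.degrees(np.arccos(n[2])),s)
o,d=ray("top",[(350+368/5-.4,200+230/5-.4)]); up=FR[:,2]; w=o+d[0]*((up@c-up@o)/(up@d[0])); print("-y edge of top",loc(w))
E
```

```text
dial face out 0.0473 y 0.0220 up 0.1197 tilt 17.58839599850296 yaw -7.947318812207188 0.0011079690280647774
top face out 0.0318 y 0.0242 up 0.1693 tilt 17.710170903731886 0.0011215460255640068
-y edge of top out 0.0291 y 0.0004 up 0.1693
```

```bash
python3 -c "
from station import *
print(sense()['qd'].round(3),sense()['t']); print(sign_off())"
```

```text
[ 0.017 -0.008  0.014  0.001  0.     0.   ] 25.25
the job is handed in; nothing more can be done
None
```

I lifted the green meter out along the slant, stood it on the ledge against the backboard and let go. I then pushed it with shut fingers until it stopped against the terminal block, backed away and handed in at 25.25 s.

**Last checks:**
- The last pictures show the meter flush with the block, dial outward, and the other loose things where they started by eye; I did not measure their shifts.
- The meter's lean measures about 17.7° (18° nominal). Its turn is about 1° off the rest's.
- Its front-to-back position and height are within about 1 mm of the seated place.
- Its -y edge is at y ≈ 0.4 mm in the rest's frame, where 0 means touching the block. The push stalled at about 5 N.

**What went wrong or disagreed:**
- On the first way into the carton a gripper knuckle pressed on the end wall, with about 38 N at the wrist. I backed out and gripped the meter higher up than planned.
- The pictures showed a small brass patch floating about 14 mm below the meter's foot. It never made contact, so I took it as only visual.

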